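# Set out a lot of china for the sale-room viewing

### The job

Take the four white china pieces out of the divided packing carton and stand each one upright in the middle of a plinth on the display stand, in the same order along the stand as they stand in the carton now, so that they follow the catalogue. Keep them upright, set them down gently, and do not disturb the little china dog and the trinket box that stand in between.

Things in the scene. Friction and masses are not known exactly. Their poses are not given: they have to be found in the camera images.
- hexvase_mid (a point): Hexagonal white china vase, 145 mm high, 0.26 kg, belly 74 mm and foot 60 mm across corners. Grip its straight six-sided neck, 98 to 145 mm above the foot, 42 mm across flats; x points at a corner, the flats face 30, 90, 150.. degrees from x. Starts upright in a cell of the carton (open cardboard, 65 mm high, four 97 mm cells in one row), foot 10 mm above the table. Site: on its axis, 72.5 mm above its foot; z up.
- candlestick_mid (a point): White china candlestick, 130 mm high, 0.24 kg: round foot 68 mm across, thin stem, at the top a straight round candle cup 36 mm across, 96 to 130 mm above the foot: grip it there. Starts upright in a cell of the carton (open cardboard, 65 mm high, four 97 mm cells in one row), foot 10 mm above the table. Site: on its axis, 65 mm above its foot; z up.
- budvase_mid (a point): White china bud vase, 150 mm high, 0.25 kg: round belly 74 mm across, foot 52 mm, slim straight round neck 26 mm across, 104 to 150 mm above the foot: grip it there. Starts upright in a cell of the carton (open cardboard, 65 mm high, four 97 mm cells in one row), foot 10 mm above the table. Site: on its axis, 75 mm above its foot; z up.
- spillvase_mid (a point): White china spill vase, 135 mm high, 0.28 kg: a plain open cylinder 54 mm across, foot 62 mm. Grip it round the upper part. Starts upright in a cell of the carton (open cardboard, 65 mm high, four 97 mm cells in one row), foot 10 mm above the table. Site: on its axis, 67.5 mm above its foot; z up.
- plinth_hexvase_top (a point): Centre of the top of the plinth for the hexagonal vase: the one as many places from the same end of the stand as the hexagonal vase is in the carton at the start. Four alike: fixed dark wood discs, grey felt tops 45 mm above the table, 86 mm across, about 100 mm apart on a board with a brass rail (41 mm high) at its far edge. Their row lies 200 mm beyond the carton's, parallel to it. z up.
- plinth_candlestick_top (a point): Centre of the top of the plinth for the candlestick: the one as many places from the same end of the stand as the candlestick is in the carton at the start. Four alike: fixed dark wood discs, grey felt tops 45 mm above the table, 86 mm across, about 100 mm apart on a board with a brass rail (41 mm high) at its far edge. Their row lies 200 mm beyond the carton's, parallel to it. z up.
- plinth_budvase_top (a point): Centre of the top of the plinth for the bud vase: the one as many places from the same end of the stand as the bud vase is in the carton at the start. Four alike: fixed dark wood discs, grey felt tops 45 mm above the table, 86 mm across, about 100 mm apart on a board with a brass rail (41 mm high) at its far edge. Their row lies 200 mm beyond the carton's, parallel to it. z up.
- plinth_spillvase_top (a point): Centre of the top of the plinth for the spill vase: the one as many places from the same end of the stand as the spill vase is in the carton at the start. Four alike: fixed dark wood discs, grey felt tops 45 mm above the table, 86 mm across, about 100 mm apart on a board with a brass rail (41 mm high) at its far edge. Their row lies 200 mm beyond the carton's, parallel to it. z up.
- terrier: Small cream china dog, 65 mm high on a round foot 42 mm across, standing on the table between the carton and the display stand. Not to be disturbed. Origin at the centre of its underside, z up.
- trinket: Small round white lidded trinket box with a gilt band, 50 mm across, 37 mm high, standing on the table between the carton and the display stand. Not to be disturbed. Origin at the centre of its underside, z up.
Things that resemble listed ones, but are neither listed nor needed, are in the scene too. What is shaped like the part that bears budvase_mid but green or orange is not meant.

How it is judged:
By the outcome, as a careful person would: the job done as asked, in the order asked, and still so for the second after the job is handed in, with the robot touching nothing.
It also fails if it takes over 102 s, if anything falls off the work surface, if the arm or the gripper's body presses on something with over 40 N, if the wrist force passes 120 N, or if a joint passes its speed limit or range.

### The arm

A 6-joint arm with a two-finger parallel gripper is mounted at the origin on the work surface. World frame = base frame: x ahead of the robot, y to its left, z up, the work surface at z = 0. Lengths are in m, angles in rad, forces in N, time in s.
With the tool pointing down it reaches from about 0.25 to 0.775 m from the base axis. Payload 8.9 kg.
Tool frame: the origin (TCP) lies at the very end of the fingers, on their centre line; the grasp point (between the pads) lies 19 mm behind it (robot.grasp_offset is the distance from the TCP to the grasp point, in m); z points along the fingers, y is the direction in which the jaws open and shut (so a half turn about z gives the same grasp; the last joint's range is limited). The gripper opens to 85 mm and grips with 20 to 120 N. Pads are 22 mm wide; open, the fingers measure 114 mm over their backs; the gripper's body (76 mm by 85 mm) begins 54 mm behind the grasp point. The pads swing forward as they close: fully open they stand 13 mm farther back than shut.
Start: joints at [-1.444, 0.291, -0.153, 1.127, 0, 1.431], TCP at [0.138, -0.507, 0.231] pointing down, gripper open.
Joint ranges: [-2.52, 2.52], [-0.91, 1.74], [-1.3, 1.37], [-1.96, 2.02], [-1.52, 1.47], [-3.14, 3.14]. Speed limits (rad/s): [2.22, 2.22, 2.79, 3.14, 3.14, 3.14].

### API

Orientations are given as a unit quaternion [x, y, z, w].
In Python, from workcell import state, vision, robot, spotter gives the robot as it stands. The module is installed in compiled form; this text tells all that it offers.
- The arm moves only by the tool step_arm, never from a script. Its argument "deltas" is a list of rows, each an object of numbers: "rx", "ry", "rz": the turn, a rotation vector about the tool's x, y, z in rad; "dx", "dy", "dz": the shift along the tool's x, y, z in mm; "gripper": the opening, from 0 (shut) to 1 (fully open). A call has 1 to 12 rows; each row shifts and turns the commanded pose from where the row before left it, along the tool's axes as they then stand; what a row does not reach is not made up. A row lasts 1/8 s, in which the tool goes at most 62.5 mm and 10.7 degrees, less where a joint would pass 70% of its speed; a pose out of reach is approached as far as the arm can. A call with a gripper value outside its range is refused whole. The fingers move at their own pace and stop on an object; the grip force is fixed at half the most. Time passes only in rows, so rows that do not move let the fingers close. It gives the time, the measured TCP pose, the force and the opening at its end, in the units of the state.
- state(): the state, without advancing time (a new reading comes with each control period).
- vision.snapshot(name): name is "scene" or "top" or "wrist"; returns a dict with "frame" (420x560x3 uint8, red, green, blue), "range_z" (420x560 float32, m along the optical axis (not along the pixel's ray), 0 where there is no reading), "K" (3x3 intrinsics, pixels), "rvec" (rotation vector, rad) and "tvec" (3), from world to camera coordinates, as OpenCV has them. Camera axes: x right, y down, z forward; pixel columns grow to the right and rows downward; lengths in m; the calibration is good to about 2 mm. The wrist camera is an equidistant fisheye: a pixel r from the principal point sees the ray r / f radians off the axis. A picture is of the moment at which its call begins.
- robot.job_done(): hands the job in, once; it reports no verdict.
Trained networks look in a picture, given as the dict that the camera call returned (one of the last four; its "shot" number tells which), for a name from the list of things; names that differ only in an ending like _2 or _b are one class to them, and where a whole thing is asked for, a point or a joint stands for the part that bears it (a point fixed in the world has none). Each returns a list of dicts, best first, with "p" (0 to 1); they miss things now and then, are a little off and sometimes report something else, mostly with a low value. They report only what shows in the picture. A call takes as long as a camera call. They do not tell look-alikes from the thing itself.
- spotter.recognise(picture, name): "centre" ([x, y, z] in m, in world coordinates, good to about 4 mm: the middle of the surface that is visible of it).
- spotter.outline_of(picture, name): "pixels" (420x560 bool, what is visible of it).
- spotter.place_of(picture, name): "centre" ([x, y, z] in m, in world coordinates, good to about 4 mm: a listed point, or the origin of a listed thing).
The state is a dict: "time": time; "joints": joint angles; "joint_vel": joint speeds; "joint_torque": joint torques, N m; "ee_pos": TCP position; "tool_rot": TCP orientation; "force": force on the tool from outside, world axes, zero at the start; "ft_torque": the same for the moment, N m; "width": finger opening in m.
Only numpy, scipy, OpenCV 4.12 (cv2) and the standard library are available. Lean on these libraries where they do the work, as an engineer would, in place of code of your own. Each camera call takes 0.05 s, during which the arm holds its last target.

## Working session

There is one attempt and no reset: what is moved stays moved. The work goes in short steps, Python scripts to look and compute and a tool call to move; the robot and the scene stay as the last step left them, time stands still between calls to the robot, and variables do not carry over. Pictures are saved under pics/ and viewed, and the job is handed in when it is done.

Besides the shell and the picture viewer there is one more tool, called after "Call:" by a JSON object that holds its "fn" and its "kwargs", one argument or row to a line. step_arm: Moves the arm, as the interface text tells. Its arguments: {"type":"object","properties":{"deltas":{"type":"array"}},"required":["deltas"]}

```bash
mkdir -p pics; cat > h.py <<'E'
import numpy as np, cv2, json
from workcell import state, vision, robot, spotter
def save(s,n,crop=None,k=1):
    f=s["frame"][:,:,::-1]
    if crop: f=f[crop[1]:crop[3],crop[0]:crop[2]]
    if k!=1: f=cv2.resize(f,None,fx=k,fy=k,interpolation=cv2.INTER_CUBIC)
    cv2.imwrite("pics/"+n,f)
def proj(s,p):
    return cv2.projectPoints(np.array(p,float).reshape(-1,1,3),s["rvec"],s["tvec"],s["K"],None)[0].reshape(-1,2)
def cloud(s):
    z=s["range_z"];h,w=z.shape;u,v=np.meshgrid(np.arange(w),np.arange(h))
    K=s["K"];P=np.stack([(u-K[0,2])/K[0,0]*z,(v-K[1,2])/K[1,1]*z,z],-1)
    R=cv2.Rodrigues(np.array(s["rvec"],float))[0]
    W=(P-np.array(s["tvec"]).reshape(3))@R
    W[z<=0]=np.nan
    return W
N=["hexvase_mid","candlestick_mid","budvase_mid","spillvase_mid","plinth_hexvase_top","plinth_candlestick_top","plinth_budvase_top","plinth_spillvase_top","terrier","trinket"]
E
python3 - <<'E'
from h import *
for c in ["scene","top"]:
    s=vision.snapshot(c); save(s,c+"0.png")
    for n in N:
        r=spotter.place_of(s,n)
        print(c,n,[(np.round(d["centre"],3).tolist(),round(d["p"],2),np.round(proj(s,d["centre"])[0]).tolist()) for d in r[:4]])
print(state())
E
```

```text
scene hexvase_mid [([0.433, 0.109, 0.083], 0.6, [339.0, 217.0]), ([0.45, 0.009, 0.086], 0.16, [298.0, 223.0])]
scene candlestick_mid [([0.474, -0.183, 0.074], 0.79, [216.0, 236.0])]
scene budvase_mid [([0.282, -0.431, 0.072], 0.81, [127.0, 182.0]), ([0.564, -0.35, 0.073], 0.74, [136.0, 271.0]), ([0.193, 0.295, 0.071], 0.72, [393.0, 155.0]), ([0.267, -0.264, 0.073], 0.6, [191.0, 177.0])]
scene spillvase_mid [([0.466, -0.079, 0.078], 0.6, [261.0, 231.0])]
scene plinth_hexvase_top [([0.638, 0.136, 0.043], 0.97, [364.0, 302.0])]
scene plinth_candlestick_top [([0.667, -0.16, 0.044], 0.69, [223.0, 318.0])]
scene plinth_budvase_top [([0.649, 0.036, 0.044], 0.75, [317.0, 307.0])]
scene plinth_spillvase_top []
scene terrier [([0.534, 0.12, -0.005], 0.56, [345.0, 273.0])]
scene trinket [([0.568, -0.126, 0.004], 0.58, [242.0, 286.0])]
top hexvase_mid [([0.432, 0.112, 0.084], 0.86, [209.0, 212.0])]
top candlestick_mid [([0.472, -0.181, 0.076], 0.65, [326.0, 199.0]), ([0.636, 0.137, 0.044], 0.27, [205.0, 136.0])]
top budvase_mid [([0.278, -0.43, 0.076], 0.88, [424.0, 279.0]), ([0.454, 0.007, 0.08
[... 756 characters left out ...]
0.0], 0.6, [301.0, 166.0])]
{'time': 1.1, 'joints': array([-1.44430262e+00,  2.90708878e-01, -1.53361043e-01,  1.12667681e+00,
        3.23288376e-05,  1.43143910e+00]), 'joint_vel': array([-0.00027402,  0.00024111,  0.00049131,  0.00020367,  0.00141998,
       -0.0008681 ]), 'joint_torque': array([-2.46381378e-04, -5.37031245e+01,  3.31647062e+01,  1.86032172e-03,
       -3.69558165e-05, -5.98894715e-06]), 'ee_pos': array([ 0.13792235, -0.50659178,  0.23131505]), 'tool_rot': array([9.91178410e-01, 1.32534367e-01, 1.60045813e-05, 2.49029105e-05]), 'force': array([ 0.24869224,  0.42454135, -0.03753245]), 'ft_torque': array([-0.05064016, -0.00574826, -0.02691207]), 'width': 0.0854576019704955}
```

View pics/scene0.png

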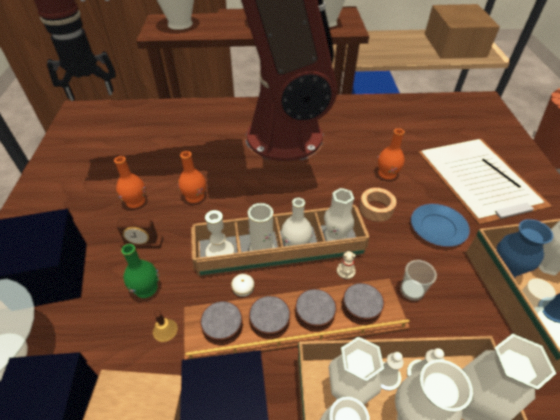

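View pics/top0.png

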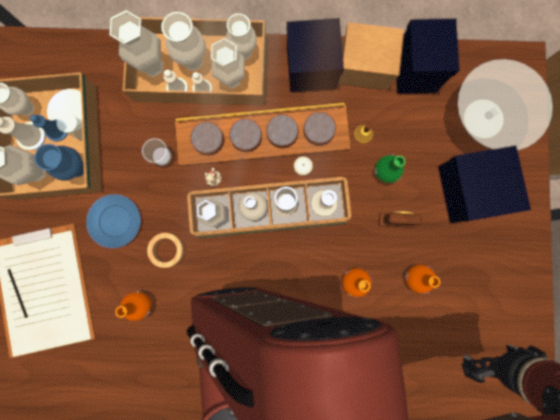

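```bash
cat >> h.py <<'E'
def circ(P):
    A=np.c_[2*P,np.ones(len(P))];b=(P**2).sum(1)
    x=np.linalg.lstsq(A,b,rcond=None)[0]
    return x[:2],np.sqrt(x[2]+x[:2]@x[:2])
E
python3 - <<'E'
from h import *
T=vision.snapshot("top");S=vision.snapshot("scene")
save(T,"topcrop.png",(170,90,370,250),4);save(S,"scenecrop.png",(170,170,430,360),3)
items=dict(hex=(.432,.111,.155),cand=(.473,-.182,.140),bud=(.453,.008,.160),spill=(.465,-.078,.145))
for cn,s in (("top",T),("scene",S)):
    W=cloud(s)
    for n,(x,y,h) in items.items():
        m=(np.hypot(W[...,0]-x,W[...,1]-y)<.05)&(W[...,2]>h-.04)&(W[...,2]<h+.02)
        P=W[m]
        if len(P)<5: print(cn,n,len(P));continue
        zt=np.percentile(P[:,2],98)
        Q=P[P[:,2]>h-.008]
        r,(rr)=cv2.minEnclosingCircle(Q[:,:2].astype(np.float32)) if len(Q)>2 else ((0,0),0)
        c,R=circ(P[:,:2])
        print(cn,n,len(P),len(Q),"ztop",round(zt,4),"enc",np.round(r,4),round(rr,4),"circ",np.round(c,4),round(R,4))
    for x,y in ((.637,.138),(.648,.033),(.657,-.065),(.668,-.161)):
        m=(np.hypot(W[...,0]-x,W[...,1]-y)<.055)&(abs(W[...,2]-.045)<.006)
        P=W[m]; (c,r)=cv2.minEnclosingCircle(P[:,:2].astype(np.float32))
        print(cn,"plinth",len(P),np.round(P.mean(0),4),np.round(c,4),round(r,4))
    W2=W[(W[...,2]>.02)&(W[...,2]<.045)&(W[...,0]>.5)&(W[...,0]<.6)]
E
```

```text
top hex 167 89 ztop 0.1553 enc [0.4311 0.1092] 0.0239 circ [0.4301 0.1078] 0.0204
top cand 203 112 ztop 0.1413 enc [ 0.4701 -0.1819] 0.0184 circ [ 0.469  -0.1809] 0.0136
top bud 114 46 ztop 0.1604 enc [0.4524 0.0064] 0.0132 circ [0.4516 0.0057] 0.0104
top spill 157 101 ztop 0.1463 enc [ 0.4656 -0.0783] 0.0275 circ [ 0.4647 -0.0783] 0.0253
top plinth 756 [0.6331 0.1355 0.0427] [0.6409 0.1364] 0.0508
top plinth 758 [0.645  0.0335 0.0427] [0.6519 0.0337] 0.0499
top plinth 759 [ 0.6584 -0.0641  0.0427] [ 0.6587 -0.0646] 0.0433
top plinth 746 [ 0.668  -0.1638  0.0428] [ 0.6683 -0.1636] 0.0432
scene hex 452 140 ztop 0.1552 enc [0.4324 0.1099] 0.0247 circ [0.4324 0.109 ] 0.0204
scene cand 316 148 ztop 0.1399 enc [ 0.4711 -0.1817] 0.0193 circ [ 0.4733 -0.1809] 0.0152
scene bud 213 74 ztop 0.1598 enc [0.4538 0.0074] 0.0136 circ [0.4543 0.0068] 0.0117
scene spill 561 165 ztop 0.1451 enc [ 0.4671 -0.0779] 0.028 circ [ 0.4674 -0.0779] 0.0254
scene plinth 1169 [0.6366 0.136  0.0436] [0.6411 0.1376] 0.0507
scene plinth 1201 [0.6478 0.0337 0.0436] [0.6518 0.0299] 0.051
scene plinth 1241 [ 0.6614 -0.0636  0.0435] [ 0.6592 -0.0636] 0.0438
scene plinth 1270 [ 0.6713 -0.1628  0.0434] [ 0.6689 -0.1631] 0.0435
```

View pics/topcrop.png

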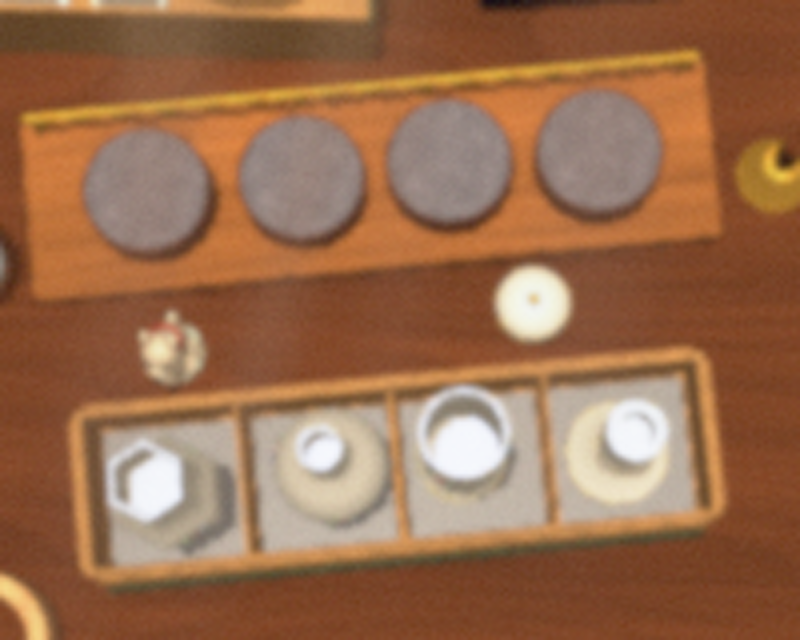

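View pics/scenecrop.png

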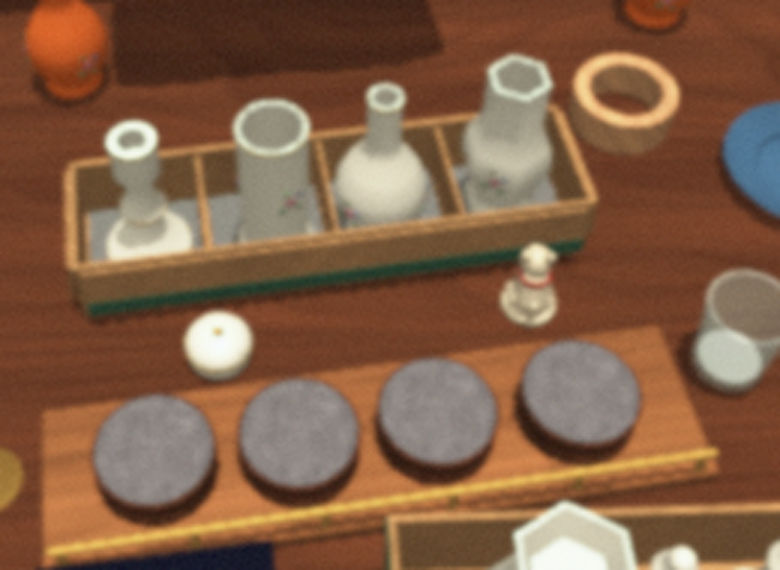

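```bash
python3 - <<'E'
from h import *
T=vision.snapshot("top");S=vision.snapshot("scene")
for cn,s in (("top",T),("scene",S)):
    W=cloud(s)
    hsv=cv2.cvtColor(s["frame"],cv2.COLOR_RGB2HSV)
    for x,y in ((.635,.137),(.6465,.033),(.6587,-.064),(.6685,-.163)):
        c=np.array([x,y])
        for _ in range(8):
            m=(np.hypot(W[...,0]-c[0],W[...,1]-c[1])<.047)&(abs(W[...,2]-.045)<.006)&(hsv[...,1]<95)
            k=cv2.morphologyEx(m.astype(np.uint8),cv2.MORPH_OPEN,np.ones((3,3)))
            P=W[k>0]; c=P[:,:2].mean(0)
        cc,r=cv2.minEnclosingCircle(P[:,:2].astype(np.float32))
        # image-based: centroid of gray mask at z=.045 plane via contour
        print(cn,len(P),np.round(np.median(P,0),4),np.round(c,4),np.round(cc,4),round(r,4))
    # hex edges: bright rim
    m=(np.hypot(W[...,0]-.432,W[...,1]-.1095)<.03)&(W[...,2]>.148)
    P=W[m][:,:2].astype(np.float32)
    # fit hex: circumradius 24.25; brute force yaw via hull support
    h=cv2.convexHull(P)[:,0]
    best=[]
    for yaw in np.radians(np.arange(-30,30,2)):
        w=[np.ptp(P@np.array([np.cos(yaw+a),np.sin(yaw+a)])) for a in np.radians([30,90,150])]
        best.append((np.mean(w),round(np.degrees(yaw)),np.round(w,4)))
    best.sort(key=lambda t:t[0]);print(best[:4],best[-2:])
print(state()["time"])
E
```

```text
top 673 [0.6335 0.1345 0.0426] [0.633  0.1345] [0.6327 0.1346] 0.0409
top 643 [0.6433 0.033  0.0425] [0.6431 0.0326] [0.6447 0.0324] 0.0411
top 645 [ 0.6566 -0.0642  0.0429] [ 0.6572 -0.0644] [ 0.6578 -0.0643] 0.0415
top 646 [ 0.6688 -0.1645  0.0428] [ 0.6683 -0.1646] [ 0.6679 -0.1648] 0.041
[(np.float64(0.04141103695119208), 4, array([0.0419, 0.041 , 0.0414])), (np.float64(0.041428781106353126), 6, array([0.0418, 0.0412, 0.0412])), (np.float64(0.041867094260815994), 8, array([0.0419, 0.0419, 0.0418])), (np.float64(0.04190650103897361), 2, array([0.0422, 0.0414, 0.0421]))] [(np.float64(0.04600334053915278), -26, array([0.0451, 0.0457, 0.0472])), (np.float64(0.04602579887506891), -24, array([0.0452, 0.0457, 0.0472]))]
scene 1059 [0.6353 0.1354 0.0438] [0.635  0.1353] [0.6323 0.1351] 0.0427
scene 1095 [0.6474 0.033  0.0437] [0.6469 0.0329] [0.6451 0.0338] 0.0425
scene 1133 [ 0.6609 -0.0643  0.0435] [ 0.6606 -0.0643] [ 0.6585 -0.0642] 0.0421
scene 1156 [ 0.6712 -0.1638  0.0434] [ 0.6705 -0.1638] [ 0.6679 -0.1633] 0.0426
[(np.float64(0.04352914865461244), 8, array([0.0443, 0.0418, 0.0445])), (np.float64(0.04355026980261804), 6, array([0.0446, 0.0416, 0.0445])), (np.float64(0.04371538072419764), 10, array([0.0439, 0.0425, 0.0448])), (np.float64(0.04380372689052147), 4, array([0.0449, 0.042 , 0.0445]))] [(np.float64(0.04727174320368601), -24, array([0.0475, 0.0469, 0.0474])), (np.float64(0.047286292618046406), -22, array([0.0476, 0.0469, 0.0474]))]
1.3
```

Call:
{"fn": "step_arm", "kwargs": {
  "deltas": [
    {"rz": 0.154, "gripper": 0.8},
    {"dx": 24, "dy": -38.6},
    {"dx": 24, "dy": -38.6},
    {"dx": 24, "dy": -38.6},
    {"dx": 24, "dy": -38.6},
    {"dx": 24, "dy": -38.6},
    {"dx": 24, "dy": -38.6},
    {"dx": 24, "dy": -38.6},
    {"dx": 24, "dy": -38.6}
  ]
}}

```text
invalid input
```

Call:
{"fn": "step_arm", "kwargs": {
  "deltas": [
    {"dx": 24, "dy": -38.6},
    {"dx": 24, "dy": -38.6},
    {"dx": 24, "dy": -38.6},
    {"dx": 24, "dy": -38.6},
    {"dx": 24, "dy": -38.6},
    {"dx": 24, "dy": -38.6},
    {"dx": 24, "dy": -38.6},
    {"dx": 0, "dy": 0},
    {"dx": 0}
  ]
}}

```text
invalid input
```

```bash
cat >> h.py <<'E'
def rel(x,y,z=None):
    from scipy.spatial.transform import Rotation as R
    st=state();r=R.from_quat(st["tool_rot"]).as_matrix()
    p=st["ee_pos"];t=np.array([x,y,p[2] if z is None else z])
    print("t",round(st["time"],2),"pos",np.round(p,4),"yaw",np.round(np.degrees(np.arctan2(r[1,0],r[0,0])),2),"tz",np.round(r[:,2],4),"w",round(st["width"],4),"F",np.round(st["force"],1),"-> d mm",np.round(r.T@(t-p)*1000,1))
E
python3 - <<'E'
from h import *
rel(.4318,.1096,.11)
s=vision.snapshot("wrist");save(s,"w1.png")
E
```

```text
t 1.3 pos [ 0.1379 -0.5065  0.2313] yaw 15.23 tz [ 0.  0. -1.] w 0.0856 F [-0.8  0.9 -0.2] -> d mm [ 445.4 -517.3  121.3]
```

View pics/w1.png

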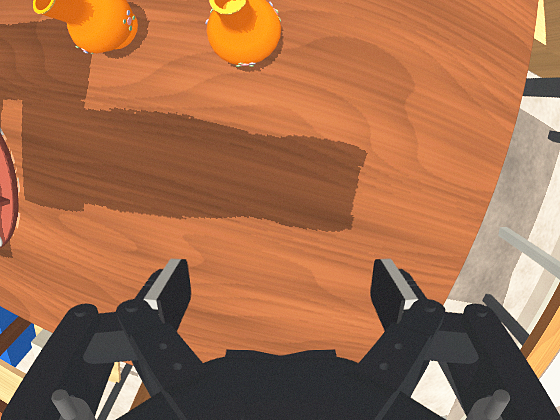

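The wrist view shows the open fingers and orange vases (100,20), (240,30); nothing has moved. Both calls were refused as invalid, so I'll write out all the keys.

Call:
{"fn": "step_arm", "kwargs": {
  "deltas": [
    {"rx": 0, "ry": 0, "rz": 0.154, "dx": 0, "dy": 0, "dz": 0, "gripper": 0.8}
  ]
}}

```text
time: 1.48
ee_pos: [0.1379, -0.5066, 0.2313]
tool_rot: [0.999, 0.054, -0.0, -0.0]
force: [-0.2, -0.8, 0.1]
width: 0.0701
```

Call:
{"fn": "step_arm", "kwargs": {
  "deltas": [
    {"rx": 0, "ry": 0, "rz": 0, "dx": 24, "dy": -38.6, "dz": 0, "gripper": 0.8},
    {"rx": 0, "ry": 0, "rz": 0, "dx": 24, "dy": -38.6, "dz": 0, "gripper": 0.8},
    {"rx": 0, "ry": 0, "rz": 0, "dx": 24, "dy": -38.6, "dz": 0, "gripper": 0.8},
    {"rx": 0, "ry": 0, "rz": 0, "dx": 24, "dy": -38.6, "dz": 0, "gripper": 0.8},
    {"rx": 0, "ry": 0, "rz": 0, "dx": 24, "dy": -38.6, "dz": 0, "gripper": 0.8},
    {"rx": 0, "ry": 0, "rz": 0, "dx": 24, "dy": -38.6, "dz": 0, "gripper": 0.8},
    {"rx": 0, "ry": 0, "rz": 0, "dx": 24, "dy": -38.6, "dz": 0, "gripper": 0.8},
    {"rx": 0, "ry": 0, "rz": 0, "dx": 24, "dy": -38.6, "dz": 0, "gripper": 0.8}
  ]
}}

```text
time: 2.48
ee_pos: [0.2947, -0.1771, 0.2315]
tool_rot: [0.998, 0.056, 0.0, 0.0]
force: [1.0, -0.5, 0.2]
width: 0.0684
```

Call:
{"fn": "step_arm", "kwargs": {
  "deltas": [
    {"rx": 0, "ry": 0, "rz": 0, "dx": 24, "dy": -38.6, "dz": 0, "gripper": 0.8},
    {"rx": 0, "ry": 0, "rz": 0, "dx": 24, "dy": -38.6, "dz": 0, "gripper": 0.8},
    {"rx": 0, "ry": 0, "rz": 0, "dx": 24, "dy": -38.6, "dz": 0, "gripper": 0.8},
    {"rx": 0, "ry": 0, "rz": 0, "dx": 24, "dy": -38.6, "dz": 0, "gripper": 0.8},
    {"rx": 0, "ry": 0, "rz": 0, "dx": 24, "dy": -38.6, "dz": 0, "gripper": 0.8},
    {"rx": 0, "ry": 0, "rz": 0, "dx": 24, "dy": -38.6, "dz": 0, "gripper": 0.8},
    {"rx": 0, "ry": 0, "rz": 0, "dx": 24, "dy": -38.6, "dz": 0, "gripper": 0.8},
    {"rx": 0, "ry": 0, "rz": 0, "dx": 0, "dy": 0, "dz": 0, "gripper": 0.8},
    {"rx": 0, "ry": 0, "rz": 0, "dx": 0, "dy": 0, "dz": 0, "gripper": 0.8}
  ]
}}

```text
time: 3.6
ee_pos: [0.4307, 0.1088, 0.2311]
tool_rot: [0.998, 0.056, -0.0, 0.0]
force: [-0.3, -0.0, 0.4]
width: 0.0682
```

```bash
python3 - <<'E'
from h import *
rel(.4318,.1096,.11)
s=vision.snapshot("wrist");save(s,"w2.png")
print(spotter.place_of(s,"hexvase_mid"),s["K"])
E
```

```text
t 3.6 pos [0.4307 0.1088 0.2311] yaw 6.44 tz [-7.e-04 -4.e-04 -1.e+00] w 0.0682 F [-0.3 -0.   0.4] -> d mm [  1.3  -0.7 121.1]
[{'centre': [0.4328, 0.1081, 0.081], 'p': 0.66}] [[325.1922621    0.         280.29739938]
 [  0.         325.1922621  204.63141217]
 [  0.           0.           1.        ]]
```

View pics/w2.png

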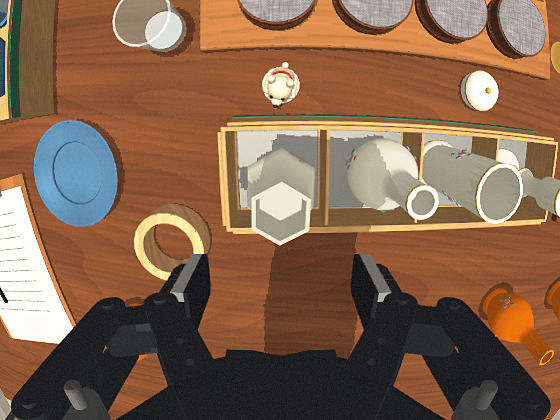

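Call:
{"fn": "step_arm", "kwargs": {
  "deltas": [
    {"rx": 0, "ry": 0, "rz": 0, "dx": 1.3, "dy": -0.7, "dz": 25, "gripper": 0.8},
    {"rx": 0, "ry": 0, "rz": 0, "dx": 0, "dy": 0, "dz": 25, "gripper": 0.8},
    {"rx": 0, "ry": 0, "rz": 0, "dx": 0, "dy": 0, "dz": 25, "gripper": 0.8},
    {"rx": 0, "ry": 0, "rz": 0, "dx": 0, "dy": 0, "dz": 20, "gripper": 0.8},
    {"rx": 0, "ry": 0, "rz": 0, "dx": 0, "dy": 0, "dz": 15, "gripper": 0.8},
    {"rx": 0, "ry": 0, "rz": 0, "dx": 0, "dy": 0, "dz": 8, "gripper": 0.8},
    {"rx": 0, "ry": 0, "rz": 0, "dx": 0, "dy": 0, "dz": 0, "gripper": 0.8}
  ]
}}

```text
time: 4.58
ee_pos: [0.4321, 0.1093, 0.1133]
tool_rot: [0.998, 0.055, -0.0, 0.0]
force: [0.1, 0.4, -0.3]
width: 0.0687
```

Call:
{"fn": "step_arm", "kwargs": {
  "deltas": [
    {"rx": 0, "ry": 0, "rz": 0, "dx": 0, "dy": 0, "dz": 0, "gripper": 0.4},
    {"rx": 0, "ry": 0, "rz": 0, "dx": 0, "dy": 0, "dz": 0, "gripper": 0.3},
    {"rx": 0, "ry": 0, "rz": 0, "dx": 0, "dy": 0, "dz": 0, "gripper": 0.2},
    {"rx": 0, "ry": 0, "rz": 0, "dx": 0, "dy": 0, "dz": 0, "gripper": 0.2},
    {"rx": 0, "ry": 0, "rz": 0, "dx": 0, "dy": 0, "dz": 0, "gripper": 0.2}
  ]
}}

```text
time: 5.2
ee_pos: [0.4329, 0.1097, 0.1141]
tool_rot: [0.998, 0.056, 0.001, 0.0]
force: [-0.6, -0.6, 5.7]
width: 0.0412
```

```bash
python3 - <<'E'
from h import *
rel(.6338,.1350,.25)
s=vision.snapshot("scene");save(s,"s2.png",(170,130,430,360),3)
E
```

```text
t 5.2 pos [0.4329 0.1097 0.1141] yaw 6.4 tz [ 1.5e-03 -2.0e-04 -1.0e+00] w 0.0412 F [-0.6 -0.6  5.7] -> d mm [ 202.7   -2.6 -135.6]
```

View pics/s2.png

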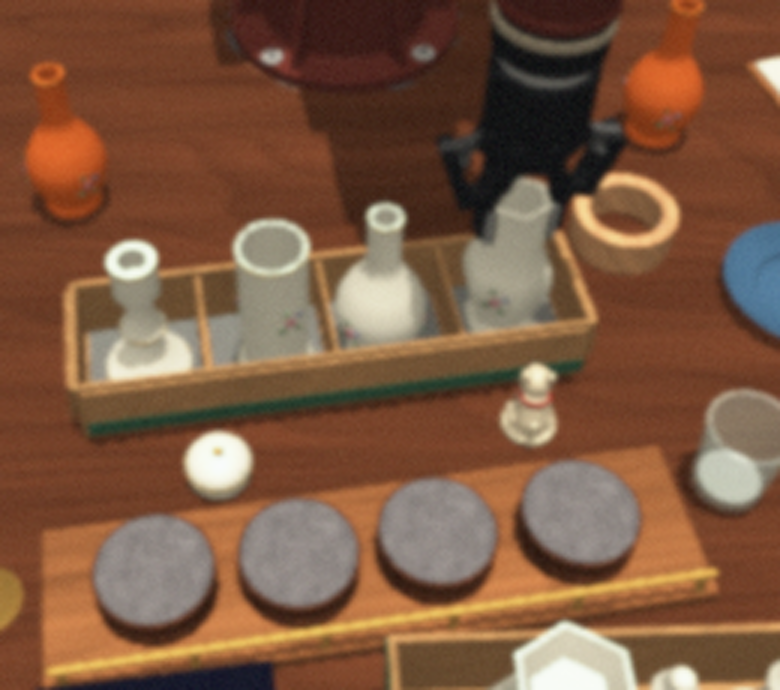

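Call:
{"fn": "step_arm", "kwargs": {
  "deltas": [
    {"rx": 0, "ry": 0, "rz": 0, "dx": 0, "dy": 0, "dz": -8, "gripper": 0.2},
    {"rx": 0, "ry": 0, "rz": 0, "dx": 0, "dy": 0, "dz": -15, "gripper": 0.2},
    {"rx": 0, "ry": 0, "rz": 0, "dx": 0, "dy": 0, "dz": -20, "gripper": 0.2},
    {"rx": 0, "ry": 0, "rz": 0, "dx": 0, "dy": 0, "dz": -22, "gripper": 0.2},
    {"rx": 0, "ry": 0, "rz": 0, "dx": 0, "dy": 0, "dz": -20, "gripper": 0.2},
    {"rx": 0, "ry": 0, "rz": 0, "dx": 0, "dy": 0, "dz": -15, "gripper": 0.2},
    {"rx": 0, "ry": 0, "rz": 0, "dx": 0, "dy": 0, "dz": -5, "gripper": 0.2}
  ]
}}

```text
time: 6.12
ee_pos: [0.4326, 0.1099, 0.2193]
tool_rot: [0.998, 0.056, 0.001, -0.0]
force: [0.5, 0.0, -2.9]
width: 0.0408
```

Call:
{"fn": "step_arm", "kwargs": {
  "deltas": [
    {"rx": 0, "ry": 0, "rz": 0, "dx": 10, "dy": 0, "dz": 0, "gripper": 0.2},
    {"rx": 0, "ry": 0, "rz": 0, "dx": 20, "dy": 0, "dz": 0, "gripper": 0.2},
    {"rx": 0, "ry": 0, "rz": 0, "dx": 30, "dy": -0.7, "dz": 0, "gripper": 0.2},
    {"rx": 0, "ry": 0, "rz": 0, "dx": 30, "dy": -1, "dz": 0, "gripper": 0.2},
    {"rx": 0, "ry": 0, "rz": 0, "dx": 30, "dy": -1, "dz": 0, "gripper": 0.2},
    {"rx": 0, "ry": 0, "rz": 0, "dx": 30, "dy": 0, "dz": 0, "gripper": 0.2},
    {"rx": 0, "ry": 0, "rz": 0, "dx": 25, "dy": 0, "dz": 0, "gripper": 0.2},
    {"rx": 0, "ry": 0, "rz": 0, "dx": 18, "dy": 0, "dz": 0, "gripper": 0.2},
    {"rx": 0, "ry": 0, "rz": 0, "dx": 10.6, "dy": 0, "dz": 0, "gripper": 0.2},
    {"rx": 0, "ry": 0, "rz": 0, "dx": 0, "dy": 0, "dz": 0, "gripper": 0.2},
    {"rx": 0, "ry": 0, "rz": 0, "dx": 0, "dy": 0, "dz": 0, "gripper": 0.2}
  ]
}}

```text
time: 7.5
ee_pos: [0.6337, 0.1352, 0.2181]
tool_rot: [0.998, 0.056, -0.0, 0.0]
force: [0.3, -0.5, -2.4]
width: 0.0409
```

```bash
python3 - <<'E'
from h import *
rel(.6338,.1350,.149)
s=vision.snapshot("scene");save(s,"s3.png",(200,130,460,360),3)
E
```

```text
t 7.5 pos [0.6337 0.1352 0.2181] yaw 6.4 tz [-8.e-04 -1.e-04 -1.e+00] w 0.0409 F [ 0.3 -0.5 -2.4] -> d mm [ 0.1  0.2 69.1]
```

View pics/s3.png

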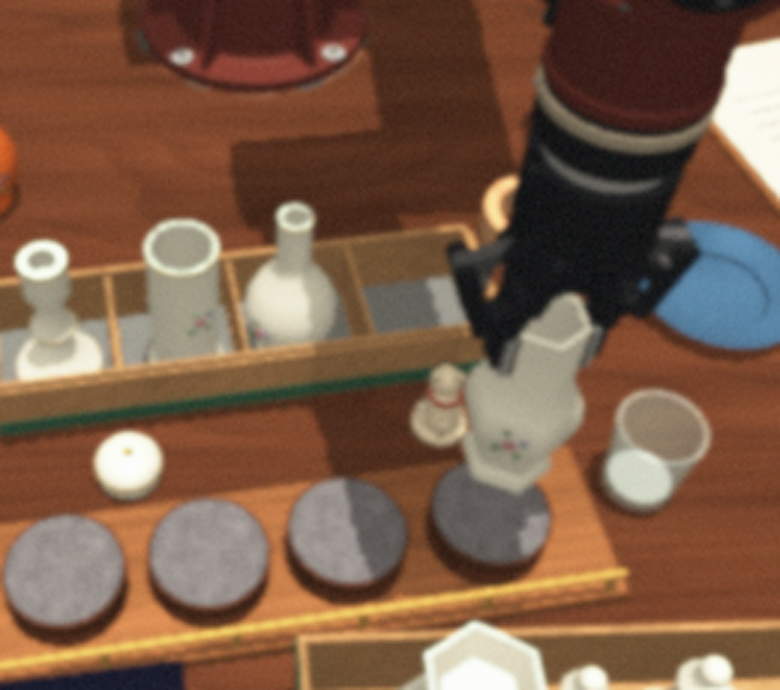

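Call:
{"fn": "step_arm", "kwargs": {
  "deltas": [
    {"rx": 0, "ry": 0, "rz": 0, "dx": 0, "dy": 0, "dz": 12, "gripper": 0.2},
    {"rx": 0, "ry": 0, "rz": 0, "dx": 0, "dy": 0, "dz": 18, "gripper": 0.2},
    {"rx": 0, "ry": 0, "rz": 0, "dx": 0, "dy": 0, "dz": 15, "gripper": 0.2},
    {"rx": 0, "ry": 0, "rz": 0, "dx": 0, "dy": 0, "dz": 10, "gripper": 0.2},
    {"rx": 0, "ry": 0, "rz": 0, "dx": 0, "dy": 0, "dz": 6, "gripper": 0.2},
    {"rx": 0, "ry": 0, "rz": 0, "dx": 0, "dy": 0, "dz": 3, "gripper": 0.2},
    {"rx": 0, "ry": 0, "rz": 0, "dx": 0, "dy": 0, "dz": 1, "gripper": 0.2},
    {"rx": 0, "ry": 0, "rz": 0, "dx": 0, "dy": 0, "dz": 1, "gripper": 0.2},
    {"rx": 0, "ry": 0, "rz": 0, "dx": 0, "dy": 0, "dz": 0.5, "gripper": 0.2},
    {"rx": 0, "ry": 0, "rz": 0, "dx": 0, "dy": 0, "dz": 0.5, "gripper": 0.2}
  ]
}}

```text
time: 8.8
ee_pos: [0.6344, 0.1352, 0.1515]
tool_rot: [0.998, 0.056, 0.0, -0.0]
force: [-0.1, -0.7, -1.9]
width: 0.0413
```

Call:
{"fn": "step_arm", "kwargs": {
  "deltas": [
    {"rx": 0, "ry": 0, "rz": 0, "dx": 0, "dy": 0, "dz": 0.7, "gripper": 0.2},
    {"rx": 0, "ry": 0, "rz": 0, "dx": 0, "dy": 0, "dz": 0.7, "gripper": 0.2}
  ]
}}

```text
time: 9.05
ee_pos: [0.6343, 0.1352, 0.1499]
tool_rot: [0.998, 0.056, 0.0, 0.0]
force: [0.2, -0.7, -3.8]
width: 0.0409
```

Call:
{"fn": "step_arm", "kwargs": {
  "deltas": [
    {"rx": 0, "ry": 0, "rz": 0, "dx": 0, "dy": 0, "dz": 0.7, "gripper": 0.2},
    {"rx": 0, "ry": 0, "rz": 0, "dx": 0, "dy": 0, "dz": 0.4, "gripper": 0.2}
  ]
}}

```text
time: 9.3
ee_pos: [0.6344, 0.1352, 0.1492]
tool_rot: [0.998, 0.056, 0.0, -0.0]
force: [-2.6, 0.1, 3.0]
width: 0.0411
```

Call:
{"fn": "step_arm", "kwargs": {
  "deltas": [
    {"rx": 0, "ry": 0, "rz": 0, "dx": 0, "dy": 0, "dz": 0, "gripper": 0.55},
    {"rx": 0, "ry": 0, "rz": 0, "dx": 0, "dy": 0, "dz": 0, "gripper": 0.7},
    {"rx": 0, "ry": 0, "rz": 0, "dx": 0, "dy": 0, "dz": 0, "gripper": 0.7},
    {"rx": 0, "ry": 0, "rz": 0, "dx": 0, "dy": 0, "dz": -8, "gripper": 0.7},
    {"rx": 0, "ry": 0, "rz": 0, "dx": 0, "dy": 0, "dz": -25, "gripper": 0.7},
    {"rx": 0, "ry": 0, "rz": 0, "dx": 0, "dy": 0, "dz": -30, "gripper": 0.7},
    {"rx": 0, "ry": 0, "rz": 0, "dx": 0, "dy": 0, "dz": -25, "gripper": 0.7},
    {"rx": 0, "ry": 0, "rz": 0, "dx": 0, "dy": 0, "dz": 0, "gripper": 0.7}
  ]
}}

```text
time: 10.3
ee_pos: [0.6356, 0.1354, 0.2394]
tool_rot: [0.998, 0.056, 0.002, -0.0]
force: [-0.0, 0.1, 0.0]
width: 0.0597
```

```bash
cat >> h.py <<'E'
def placed(s,x,y,h):
    W=cloud(s); m=(np.hypot(W[...,0]-x,W[...,1]-y)<.04)&(W[...,2]>h-.008)&(W[...,2]<h+.006)
    Q=W[m]
    if len(Q)<5: return None
    c,r=cv2.minEnclosingCircle(Q[:,:2].astype(np.float32)); return len(Q),np.round(c,4),round(r,4),round(float(np.percentile(Q[:,2],95)),4)
E
python3 - <<'E'
from h import *
rel(.4531,.0069,.119)
s=vision.snapshot("scene");save(s,"s4.png",(200,130,460,360),3)
print(placed(s,.6338,.135,.19), placed(s,.4531,.0069,.16))
E
```

```text
t 10.3 pos [0.6356 0.1354 0.2394] yaw 6.41 tz [ 4.3e-03  4.0e-04 -1.0e+00] w 0.0597 F [-0.   0.1  0. ] -> d mm [-196.2  107.3  119.6]
(208, array([0.6333, 0.1341]), 0.0241, 0.1902) (79, array([0.4531, 0.0061]), 0.0141, 0.1602)
```

View pics/s4.png

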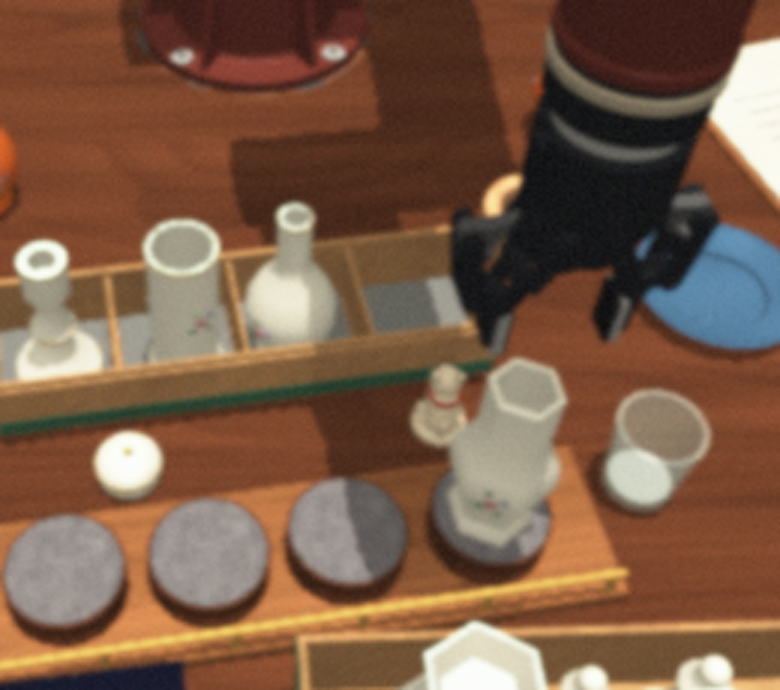

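Call:
{"fn": "step_arm", "kwargs": {
  "deltas": [
    {"rx": 0, "ry": 0, "rz": 0, "dx": -15, "dy": 8, "dz": 0, "gripper": 0.6},
    {"rx": 0, "ry": 0, "rz": 0, "dx": -30, "dy": 17, "dz": 0, "gripper": 0.6},
    {"rx": 0, "ry": 0, "rz": 0, "dx": -40, "dy": 22, "dz": 0, "gripper": 0.6},
    {"rx": 0, "ry": 0, "rz": 0, "dx": -40, "dy": 22, "dz": 0, "gripper": 0.6},
    {"rx": 0, "ry": 0, "rz": 0, "dx": -35, "dy": 19, "dz": 0, "gripper": 0.6},
    {"rx": 0, "ry": 0, "rz": 0, "dx": -25, "dy": 14, "dz": 0, "gripper": 0.6},
    {"rx": 0, "ry": 0, "rz": 0, "dx": -10, "dy": 5, "dz": 0, "gripper": 0.6},
    {"rx": 0, "ry": 0, "rz": 0, "dx": 0, "dy": 0, "dz": 0, "gripper": 0.6},
    {"rx": 0, "ry": 0, "rz": 0, "dx": 0, "dy": 0, "dz": 0, "gripper": 0.6}
  ]
}}

```text
time: 11.48
ee_pos: [0.4532, 0.0075, 0.2366]
tool_rot: [0.998, 0.056, 0.0, -0.0]
force: [1.1, 0.3, 0.3]
width: 0.0511
```

```bash
python3 - <<'E'
from h import *
rel(.4531,.0066,.119)
s=vision.snapshot("wrist");save(s,"w4.png")
print(spotter.place_of(s,"budvase_mid")[:3])
E
```

```text
t 11.47 pos [0.4532 0.0075 0.2366] yaw 6.43 tz [ 2.e-04  2.e-04 -1.e+00] w 0.0511 F [1.1 0.3 0.3] -> d mm [ -0.2   0.9 117.6]
[{'centre': [0.1883, 0.2971, 0.0783], 'p': 0.8}, {'centre': [0.456, 0.0086, 0.0843], 'p': 0.77}, {'centre': [0.2808, -0.4314, 0.0727], 'p': 0.62}]
```

View pics/w4.png

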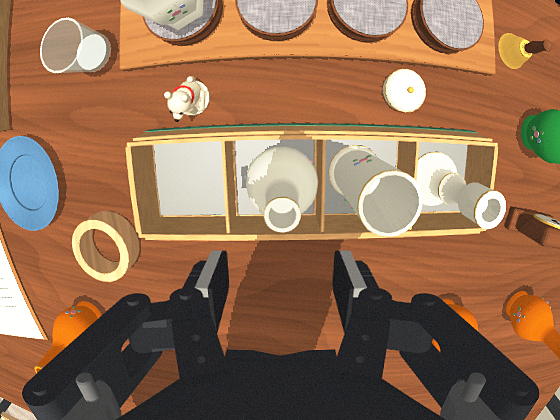

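The white bud vase (282,205) is centred between the fingers. The orange ones at (70,330) and (530,320) and the green one at (545,135) are look-alikes. Descending.

Call:
{"fn": "step_arm", "kwargs": {
  "deltas": [
    {"rx": 0, "ry": 0, "rz": 0, "dx": -0.2, "dy": 0.9, "dz": 25, "gripper": 0.6},
    {"rx": 0, "ry": 0, "rz": 0, "dx": 0, "dy": 0, "dz": 25, "gripper": 0.6},
    {"rx": 0, "ry": 0, "rz": 0, "dx": 0, "dy": 0, "dz": 25, "gripper": 0.6},
    {"rx": 0, "ry": 0, "rz": 0, "dx": 0, "dy": 0, "dz": 20, "gripper": 0.6},
    {"rx": 0, "ry": 0, "rz": 0, "dx": 0, "dy": 0, "dz": 14, "gripper": 0.6},
    {"rx": 0, "ry": 0, "rz": 0, "dx": 0, "dy": 0, "dz": 8, "gripper": 0.6},
    {"rx": 0, "ry": 0, "rz": 0, "dx": 0, "dy": 0, "dz": 0, "gripper": 0.4},
    {"rx": 0, "ry": 0, "rz": 0, "dx": 0, "dy": 0, "dz": 0, "gripper": 0.3},
    {"rx": 0, "ry": 0, "rz": 0, "dx": 0, "dy": 0, "dz": 0, "gripper": 0.1},
    {"rx": 0, "ry": 0, "rz": 0, "dx": 0, "dy": 0, "dz": 0, "gripper": 0.1},
    {"rx": 0, "ry": 0, "rz": 0, "dx": 0, "dy": 0, "dz": 0, "gripper": 0.1}
  ]
}}

```text
time: 12.95
ee_pos: [0.4529, 0.0062, 0.1204]
tool_rot: [0.998, 0.056, 0.001, 0.0]
force: [-0.1, 1.4, 6.0]
width: 0.0246
```

Call:
{"fn": "step_arm", "kwargs": {
  "deltas": [
    {"rx": 0, "ry": 0, "rz": 0, "dx": 0, "dy": 0, "dz": -8, "gripper": 0.1},
    {"rx": 0, "ry": 0, "rz": 0, "dx": 0, "dy": 0, "dz": -15, "gripper": 0.1},
    {"rx": 0, "ry": 0, "rz": 0, "dx": 0, "dy": 0, "dz": -20, "gripper": 0.1},
    {"rx": 0, "ry": 0, "rz": 0, "dx": 0, "dy": 0, "dz": -22, "gripper": 0.1},
    {"rx": 0, "ry": 0, "rz": 0, "dx": 0, "dy": 0, "dz": -20, "gripper": 0.1},
    {"rx": 0, "ry": 0, "rz": 0, "dx": 0, "dy": 0, "dz": -15, "gripper": 0.1},
    {"rx": 0, "ry": 0, "rz": 0, "dx": 0, "dy": 0, "dz": -5, "gripper": 0.1}
  ]
}}

```text
time: 13.82
ee_pos: [0.4525, 0.0062, 0.2256]
tool_rot: [0.998, 0.056, 0.0, 0.0]
force: [0.2, 0.3, -3.1]
width: 0.0249
```

Call:
{"fn": "step_arm", "kwargs": {
  "deltas": [
    {"rx": 0, "ry": 0, "rz": 0, "dx": 10, "dy": 0, "dz": 0, "gripper": 0.1},
    {"rx": 0, "ry": 0, "rz": 0, "dx": 20, "dy": 0, "dz": 0, "gripper": 0.1},
    {"rx": 0, "ry": 0, "rz": 0, "dx": 30, "dy": -1, "dz": 0, "gripper": 0.1},
    {"rx": 0, "ry": 0, "rz": 0, "dx": 30, "dy": -2, "dz": 0, "gripper": 0.1},
    {"rx": 0, "ry": 0, "rz": 0, "dx": 30, "dy": -1, "dz": 0, "gripper": 0.1},
    {"rx": 0, "ry": 0, "rz": 0, "dx": 30, "dy": -0.8, "dz": 0, "gripper": 0.1},
    {"rx": 0, "ry": 0, "rz": 0, "dx": 22, "dy": 0, "dz": 0, "gripper": 0.1},
    {"rx": 0, "ry": 0, "rz": 0, "dx": 15, "dy": 0, "dz": 0, "gripper": 0.1},
    {"rx": 0, "ry": 0, "rz": 0, "dx": 7.2, "dy": 0, "dz": 0, "gripper": 0.1},
    {"rx": 0, "ry": 0, "rz": 0, "dx": 0, "dy": 0, "dz": 0, "gripper": 0.1},
    {"rx": 0, "ry": 0, "rz": 0, "dx": 0, "dy": 0, "dz": 0, "gripper": 0.1}
  ]
}}

```text
time: 15.2
ee_pos: [0.6443, 0.0327, 0.2246]
tool_rot: [0.998, 0.056, -0.0, -0.0]
force: [0.3, -1.0, -1.4]
width: 0.0249
```

```bash
python3 - <<'E'
from h import *
rel(.6455,.033,.1554)
s=vision.snapshot("scene");save(s,"s5.png",(200,130,460,360),3)
E
```

```text
t 15.2 pos [0.6443 0.0327 0.2246] yaw 6.41 tz [-7.e-04 -0.e+00 -1.e+00] w 0.0249 F [ 0.3 -1.  -1.4] -> d mm [ 1.3 -0.2 69.2]
```

View pics/s5.png

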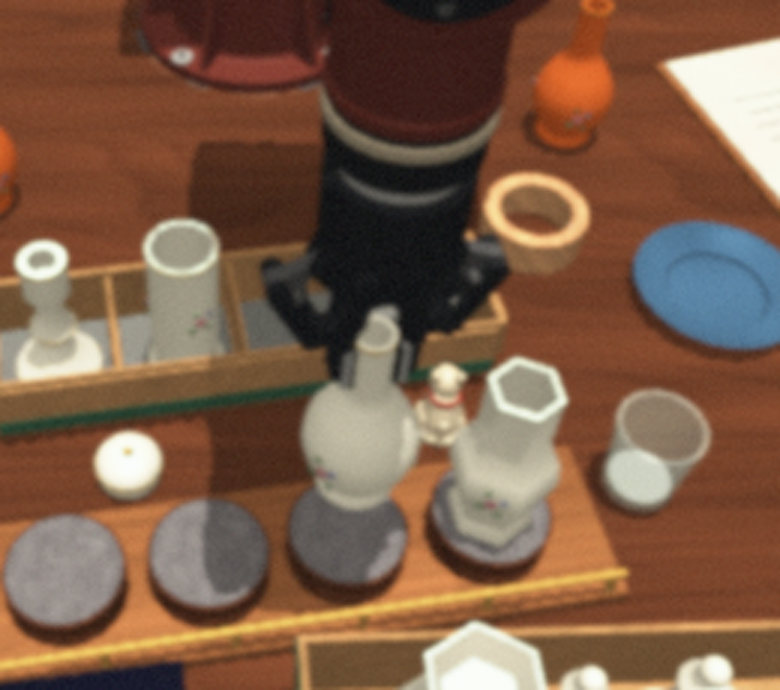

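Call:
{"fn": "step_arm", "kwargs": {
  "deltas": [
    {"rx": 0, "ry": 0, "rz": 0, "dx": 0.8, "dy": 0, "dz": 12, "gripper": 0.1},
    {"rx": 0, "ry": 0, "rz": 0, "dx": 0, "dy": 0, "dz": 18, "gripper": 0.1},
    {"rx": 0, "ry": 0, "rz": 0, "dx": 0, "dy": 0, "dz": 15, "gripper": 0.1},
    {"rx": 0, "ry": 0, "rz": 0, "dx": 0, "dy": 0, "dz": 10, "gripper": 0.1},
    {"rx": 0, "ry": 0, "rz": 0, "dx": 0, "dy": 0, "dz": 6, "gripper": 0.1},
    {"rx": 0, "ry": 0, "rz": 0, "dx": 0, "dy": 0, "dz": 3, "gripper": 0.1},
    {"rx": 0, "ry": 0, "rz": 0, "dx": 0, "dy": 0, "dz": 1, "gripper": 0.1},
    {"rx": 0, "ry": 0, "rz": 0, "dx": 0, "dy": 0, "dz": 1, "gripper": 0.1},
    {"rx": 0, "ry": 0, "rz": 0, "dx": 0, "dy": 0, "dz": 0.7, "gripper": 0.1},
    {"rx": 0, "ry": 0, "rz": 0, "dx": 0, "dy": 0, "dz": 0.7, "gripper": 0.1},
    {"rx": 0, "ry": 0, "rz": 0, "dx": 0, "dy": 0, "dz": 0.7, "gripper": 0.1}
  ]
}}

```text
time: 16.62
ee_pos: [0.6456, 0.0327, 0.1567]
tool_rot: [0.998, 0.056, 0.0, 0.0]
force: [-0.2, 0.1, -2.4]
width: 0.0246
```

Call:
{"fn": "step_arm", "kwargs": {
  "deltas": [
    {"rx": 0, "ry": 0, "rz": 0, "dx": 0, "dy": 0, "dz": 0.5, "gripper": 0.1},
    {"rx": 0, "ry": 0, "rz": 0, "dx": 0, "dy": 0, "dz": 0.4, "gripper": 0.1}
  ]
}}

```text
time: 16.88
ee_pos: [0.6456, 0.0327, 0.1558]
tool_rot: [0.998, 0.056, 0.0, -0.0]
force: [-0.3, -0.3, -2.1]
width: 0.0244
```

Call:
{"fn": "step_arm", "kwargs": {
  "deltas": [
    {"rx": 0, "ry": 0, "rz": 0, "dx": 0, "dy": 0, "dz": 0.5, "gripper": 0.1},
    {"rx": 0, "ry": 0, "rz": 0, "dx": 0, "dy": 0, "dz": 0.4, "gripper": 0.1}
  ]
}}

```text
time: 17.12
ee_pos: [0.6458, 0.0328, 0.1554]
tool_rot: [0.998, 0.056, 0.0, -0.0]
force: [-1.9, 0.1, 4.6]
width: 0.025
```

Call:
{"fn": "step_arm", "kwargs": {
  "deltas": [
    {"rx": 0, "ry": 0, "rz": 0, "dx": 0, "dy": 0, "dz": 0.4, "gripper": 0.1}
  ]
}}

```text
time: 17.25
ee_pos: [0.6459, 0.0328, 0.1554]
tool_rot: [0.998, 0.056, 0.001, 0.0]
force: [-2.4, 0.5, 7.9]
width: 0.0248
```

Call:
{"fn": "step_arm", "kwargs": {
  "deltas": [
    {"rx": 0, "ry": 0, "rz": 0, "dx": 0, "dy": 0, "dz": 0, "gripper": 0.35},
    {"rx": 0, "ry": 0, "rz": 0, "dx": 0, "dy": 0, "dz": 0, "gripper": 0.5},
    {"rx": 0, "ry": 0, "rz": 0, "dx": 0, "dy": 0, "dz": 0, "gripper": 0.5},
    {"rx": 0, "ry": 0, "rz": 0, "dx": 0, "dy": 0, "dz": -8, "gripper": 0.5},
    {"rx": 0, "ry": 0, "rz": 0, "dx": 0, "dy": 0, "dz": -25, "gripper": 0.5},
    {"rx": 0, "ry": 0, "rz": 0, "dx": 0, "dy": 0, "dz": -30, "gripper": 0.5},
    {"rx": 0, "ry": 0, "rz": 0, "dx": 0, "dy": 0, "dz": -20, "gripper": 0.5},
    {"rx": 0, "ry": 0, "rz": 0, "dx": 0, "dy": 0, "dz": 0, "gripper": 0.5}
  ]
}}

```text
time: 18.25
ee_pos: [0.6467, 0.0327, 0.2395]
tool_rot: [0.998, 0.056, 0.002, 0.0]
force: [-0.7, -0.6, -0.3]
width: 0.0425
```

```bash
python3 - <<'E'
from h import *
rel(.4665,-.0781,.11)
s=vision.snapshot("scene");save(s,"s6.png",(200,130,460,360),3)
print(placed(s,.6338,.135,.19), placed(s,.6455,.033,.195),placed(s,.4665,-.0781,.145))
E
```

```text
t 18.25 pos [0.6467 0.0327 0.2395] yaw 6.41 tz [ 3.6e-03 -2.0e-04 -1.0e+00] w 0.0425 F [-0.7 -0.6 -0.3] -> d mm [-191.9   89.9  128.9]
(201, array([0.6333, 0.135 ]), 0.0242, 0.1903) (104, array([0.6466, 0.0326]), 0.014, 0.195) (163, array([ 0.4671, -0.0789]), 0.0282, 0.1453)
```

View pics/s6.png

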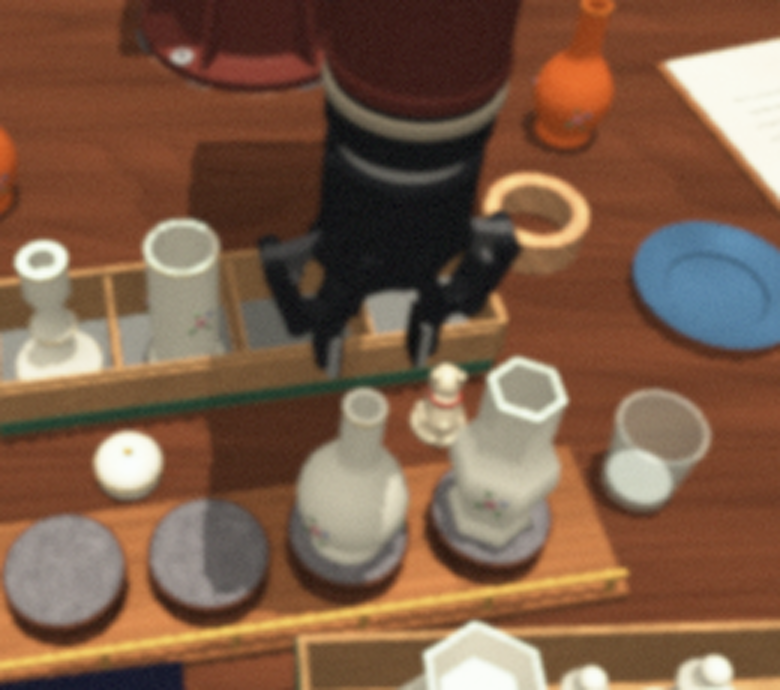

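Call:
{"fn": "step_arm", "kwargs": {
  "deltas": [
    {"rx": 0, "ry": 0, "rz": 0, "dx": -15, "dy": 8, "dz": 0, "gripper": 0.6},
    {"rx": 0, "ry": 0, "rz": 0, "dx": -30, "dy": 14, "dz": 0, "gripper": 0.9},
    {"rx": 0, "ry": 0, "rz": 0, "dx": -40, "dy": 18, "dz": 0, "gripper": 0.9},
    {"rx": 0, "ry": 0, "rz": 0, "dx": -40, "dy": 18, "dz": 0, "gripper": 0.9},
    {"rx": 0, "ry": 0, "rz": 0, "dx": -35, "dy": 16, "dz": 0, "gripper": 0.9},
    {"rx": 0, "ry": 0, "rz": 0, "dx": -22, "dy": 11, "dz": 0, "gripper": 0.9},
    {"rx": 0, "ry": 0, "rz": 0, "dx": -9, "dy": 5, "dz": 0, "gripper": 0.9},
    {"rx": 0, "ry": 0, "rz": 0, "dx": 0, "dy": 0, "dz": 0, "gripper": 0.9},
    {"rx": 0, "ry": 0, "rz": 0, "dx": 0, "dy": 0, "dz": 0, "gripper": 0.9}
  ]
}}

```text
time: 19.42
ee_pos: [0.4665, -0.0777, 0.2373]
tool_rot: [0.998, 0.056, 0.0, -0.0]
force: [-0.1, 1.1, -0.3]
width: 0.0767
```

```bash
python3 - <<'E'
from h import *
rel(.4665,-.0783,.11)
s=vision.snapshot("wrist");save(s,"w6.png")
E
```

```text
t 19.43 pos [ 0.4665 -0.0777  0.2373] yaw 6.42 tz [ 0.e+00  2.e-04 -1.e+00] w 0.0767 F [-0.1  1.1 -0.3] -> d mm [-1.000e-01  6.000e-01  1.273e+02]
```

View pics/w6.png

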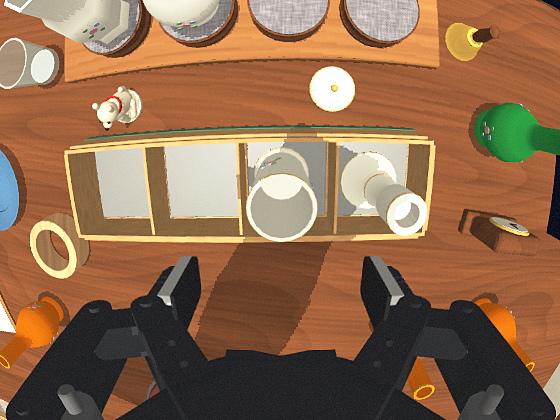

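Call:
{"fn": "step_arm", "kwargs": {
  "deltas": [
    {"rx": 0, "ry": 0, "rz": 0, "dx": 0, "dy": 0.6, "dz": 25, "gripper": 0.9},
    {"rx": 0, "ry": 0, "rz": 0, "dx": 0, "dy": 0, "dz": 30, "gripper": 0.9},
    {"rx": 0, "ry": 0, "rz": 0, "dx": 0, "dy": 0, "dz": 28, "gripper": 0.9},
    {"rx": 0, "ry": 0, "rz": 0, "dx": 0, "dy": 0, "dz": 24, "gripper": 0.9},
    {"rx": 0, "ry": 0, "rz": 0, "dx": 0, "dy": 0, "dz": 16, "gripper": 0.9},
    {"rx": 0, "ry": 0, "rz": 0, "dx": 0, "dy": 0, "dz": 8, "gripper": 0.9},
    {"rx": 0, "ry": 0, "rz": 0, "dx": 0, "dy": 0, "dz": 0, "gripper": 0.75},
    {"rx": 0, "ry": 0, "rz": 0, "dx": 0, "dy": 0, "dz": 0, "gripper": 0.65},
    {"rx": 0, "ry": 0, "rz": 0, "dx": 0, "dy": 0, "dz": 0, "gripper": 0.4},
    {"rx": 0, "ry": 0, "rz": 0, "dx": 0, "dy": 0, "dz": 0, "gripper": 0.4},
    {"rx": 0, "ry": 0, "rz": 0, "dx": 0, "dy": 0, "dz": 0, "gripper": 0.4}
  ]
}}

```text
time: 20.85
ee_pos: [0.4667, -0.0787, 0.1074]
tool_rot: [0.998, 0.056, 0.001, 0.0]
force: [-0.0, 2.3, 6.1]
width: 0.0528
```

Call:
{"fn": "step_arm", "kwargs": {
  "deltas": [
    {"rx": 0, "ry": 0, "rz": 0, "dx": 0, "dy": 0, "dz": -8, "gripper": 0.4},
    {"rx": 0, "ry": 0, "rz": 0, "dx": 0, "dy": 0, "dz": -15, "gripper": 0.4},
    {"rx": 0, "ry": 0, "rz": 0, "dx": 0, "dy": 0, "dz": -20, "gripper": 0.4},
    {"rx": 0, "ry": 0, "rz": 0, "dx": 0, "dy": 0, "dz": -22, "gripper": 0.4},
    {"rx": 0, "ry": 0, "rz": 0, "dx": 0, "dy": 0, "dz": -20, "gripper": 0.4},
    {"rx": 0, "ry": 0, "rz": 0, "dx": 0, "dy": 0, "dz": -15, "gripper": 0.4},
    {"rx": 0, "ry": 0, "rz": 0, "dx": 0, "dy": 0, "dz": -5, "gripper": 0.4}
  ]
}}

```text
time: 21.72
ee_pos: [0.4662, -0.0788, 0.2125]
tool_rot: [0.998, 0.056, 0.001, 0.0]
force: [0.5, -1.0, -1.8]
width: 0.0528
```

Call:
{"fn": "step_arm", "kwargs": {
  "deltas": [
    {"rx": 0, "ry": 0, "rz": 0, "dx": 10, "dy": 0, "dz": 0, "gripper": 0.4},
    {"rx": 0, "ry": 0, "rz": 0, "dx": 20, "dy": 1, "dz": 0, "gripper": 0.4},
    {"rx": 0, "ry": 0, "rz": 0, "dx": 30, "dy": 1.5, "dz": 0, "gripper": 0.4},
    {"rx": 0, "ry": 0, "rz": 0, "dx": 30, "dy": 2, "dz": 0, "gripper": 0.4},
    {"rx": 0, "ry": 0, "rz": 0, "dx": 30, "dy": 1.5, "dz": 0, "gripper": 0.4},
    {"rx": 0, "ry": 0, "rz": 0, "dx": 30, "dy": 1, "dz": 0, "gripper": 0.4},
    {"rx": 0, "ry": 0, "rz": 0, "dx": 22, "dy": 0.5, "dz": 0, "gripper": 0.4},
    {"rx": 0, "ry": 0, "rz": 0, "dx": 14, "dy": 0, "dz": 0, "gripper": 0.4},
    {"rx": 0, "ry": 0, "rz": 0, "dx": 6.6, "dy": 0, "dz": 0, "gripper": 0.4},
    {"rx": 0, "ry": 0, "rz": 0, "dx": 0, "dy": 0, "dz": 0, "gripper": 0.4},
    {"rx": 0, "ry": 0, "rz": 0, "dx": 0, "dy": 0, "dz": 0, "gripper": 0.4}
  ]
}}

```text
time: 23.1
ee_pos: [0.6577, -0.0646, 0.2113]
tool_rot: [0.998, 0.056, -0.0, -0.0]
force: [-0.1, -0.7, -2.3]
width: 0.0528
```

```bash
python3 - <<'E'
from h import *
rel(.6588,-.0643,.1424)
s=vision.snapshot("scene");save(s,"s7.png",(200,130,460,360),3)
E
```

```text
t 23.1 pos [ 0.6577 -0.0646  0.2113] yaw 6.4 tz [-6.e-04  1.e-04 -1.e+00] w 0.0528 F [-0.1 -0.7 -2.3] -> d mm [ 1.2 -0.1 68.9]
```

View pics/s7.png

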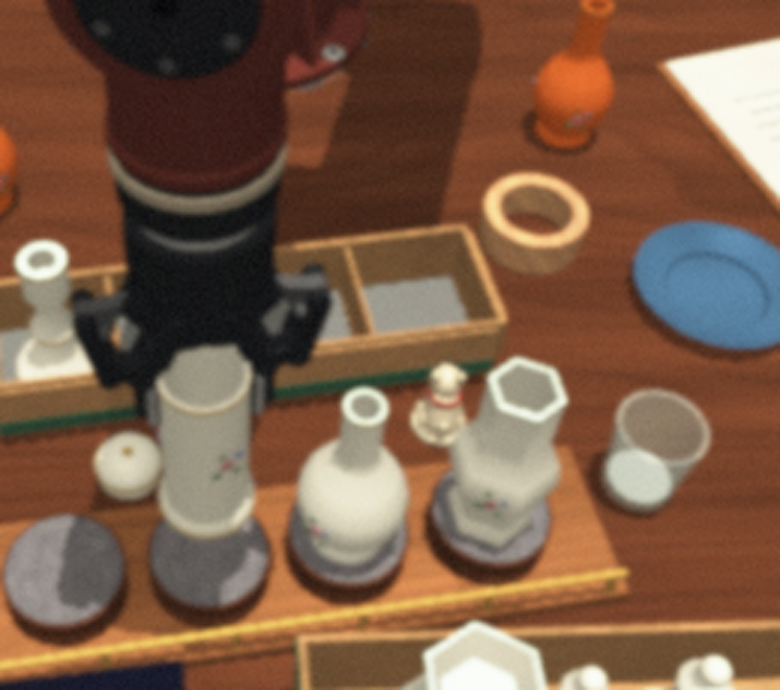

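Spill vase is held upright at crop (205,440) above the second plinth. Lowering.

Call:
{"fn": "step_arm", "kwargs": {
  "deltas": [
    {"rx": 0, "ry": 0, "rz": 0, "dx": 0.5, "dy": 0, "dz": 12, "gripper": 0.4},
    {"rx": 0, "ry": 0, "rz": 0, "dx": 0, "dy": 0, "dz": 18, "gripper": 0.4},
    {"rx": 0, "ry": 0, "rz": 0, "dx": 0, "dy": 0, "dz": 15, "gripper": 0.4},
    {"rx": 0, "ry": 0, "rz": 0, "dx": 0, "dy": 0, "dz": 10, "gripper": 0.4},
    {"rx": 0, "ry": 0, "rz": 0, "dx": 0, "dy": 0, "dz": 6, "gripper": 0.4},
    {"rx": 0, "ry": 0, "rz": 0, "dx": 0, "dy": 0, "dz": 3, "gripper": 0.4},
    {"rx": 0, "ry": 0, "rz": 0, "dx": 0, "dy": 0, "dz": 1, "gripper": 0.4},
    {"rx": 0, "ry": 0, "rz": 0, "dx": 0, "dy": 0, "dz": 1, "gripper": 0.4},
    {"rx": 0, "ry": 0, "rz": 0, "dx": 0, "dy": 0, "dz": 0.7, "gripper": 0.4},
    {"rx": 0, "ry": 0, "rz": 0, "dx": 0, "dy": 0, "dz": 0.7, "gripper": 0.4},
    {"rx": 0, "ry": 0, "rz": 0, "dx": 0, "dy": 0, "dz": 0.7, "gripper": 0.4}
  ]
}}

```text
time: 24.52
ee_pos: [0.6587, -0.0645, 0.1434]
tool_rot: [0.998, 0.056, 0.0, 0.0]
force: [0.1, 0.0, -2.1]
width: 0.0527
```

Call:
{"fn": "step_arm", "kwargs": {
  "deltas": [
    {"rx": 0, "ry": 0, "rz": 0, "dx": 0, "dy": 0, "dz": 0.5, "gripper": 0.4},
    {"rx": 0, "ry": 0, "rz": 0, "dx": 0, "dy": 0, "dz": 0.4, "gripper": 0.4}
  ]
}}

```text
time: 24.78
ee_pos: [0.6587, -0.0645, 0.1425]
tool_rot: [0.998, 0.056, 0.0, -0.0]
force: [-1.1, -0.0, 1.3]
width: 0.0526
```

Call:
{"fn": "step_arm", "kwargs": {
  "deltas": [
    {"rx": 0, "ry": 0, "rz": 0, "dx": 0, "dy": 0, "dz": 0.4, "gripper": 0.4}
  ]
}}

```text
time: 24.9
ee_pos: [0.6588, -0.0645, 0.1425]
tool_rot: [0.998, 0.056, 0.0, 0.0]
force: [-1.3, 0.1, 4.2]
width: 0.0531
```

Call:
{"fn": "step_arm", "kwargs": {
  "deltas": [
    {"rx": 0, "ry": 0, "rz": 0, "dx": 0, "dy": 0, "dz": 0, "gripper": 0.7},
    {"rx": 0, "ry": 0, "rz": 0, "dx": 0, "dy": 0, "dz": 0, "gripper": 0.85},
    {"rx": 0, "ry": 0, "rz": 0, "dx": 0, "dy": 0, "dz": 0, "gripper": 0.85},
    {"rx": 0, "ry": 0, "rz": 0, "dx": 0, "dy": 0, "dz": -8, "gripper": 0.85},
    {"rx": 0, "ry": 0, "rz": 0, "dx": 0, "dy": 0, "dz": -25, "gripper": 0.85},
    {"rx": 0, "ry": 0, "rz": 0, "dx": 0, "dy": 0, "dz": -30, "gripper": 0.85},
    {"rx": 0, "ry": 0, "rz": 0, "dx": 0, "dy": 0, "dz": -20, "gripper": 0.85},
    {"rx": 0, "ry": 0, "rz": 0, "dx": 0, "dy": 0, "dz": 0, "gripper": 0.85}
  ]
}}

```text
time: 25.9
ee_pos: [0.6597, -0.0647, 0.2272]
tool_rot: [0.998, 0.056, 0.002, 0.0]
force: [0.1, -0.2, 0.2]
width: 0.0728
```

```bash
python3 - <<'E'
from h import *
rel(.4706,-.1818,.105)
s=vision.snapshot("scene");save(s,"s8.png",(170,130,430,360),3)
print(placed(s,.6338,.135,.19), placed(s,.6455,.033,.195),placed(s,.6588,-.0643,.18),placed(s,.4706,-.1818,.14))
E
```

```text
t 25.9 pos [ 0.6597 -0.0647  0.2272] yaw 6.41 tz [ 3.6e-03 -8.0e-04 -1.0e+00] w 0.0728 F [ 0.1 -0.2  0.2] -> d mm [-201.4   95.1  121.6]
(213, array([0.6331, 0.134 ]), 0.0246, 0.1902) (105, array([0.6465, 0.0325]), 0.0138, 0.1953) (238, array([ 0.6583, -0.0637]), 0.0282, 0.1802) (145, array([ 0.4715, -0.1802]), 0.0194, 0.1399)
```

View pics/s8.png

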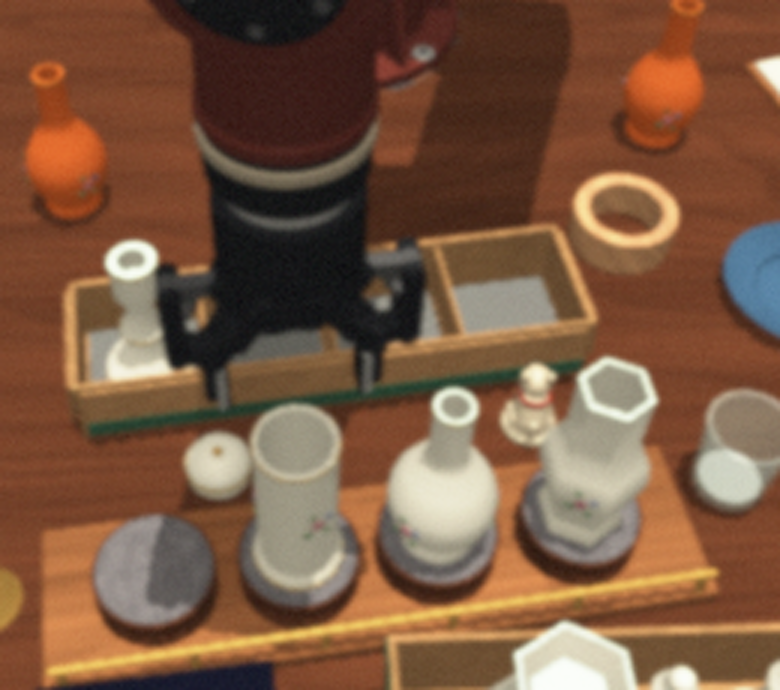

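Call:
{"fn": "step_arm", "kwargs": {
  "deltas": [
    {"rx": 0, "ry": 0, "rz": 0, "dx": -15, "dy": 6, "dz": 0, "gripper": 0.7},
    {"rx": 0, "ry": 0, "rz": 0, "dx": -30, "dy": 14, "dz": 0, "gripper": 0.7},
    {"rx": 0, "ry": 0, "rz": 0, "dx": -40, "dy": 20, "dz": 0, "gripper": 0.7},
    {"rx": 0, "ry": 0, "rz": 0, "dx": -40, "dy": 20, "dz": 0, "gripper": 0.7},
    {"rx": 0, "ry": 0, "rz": 0, "dx": -37, "dy": 18, "dz": 0, "gripper": 0.7},
    {"rx": 0, "ry": 0, "rz": 0, "dx": -25, "dy": 12, "dz": 0, "gripper": 0.7},
    {"rx": 0, "ry": 0, "rz": 0, "dx": -13, "dy": 5, "dz": 0, "gripper": 0.7},
    {"rx": 0, "ry": 0, "rz": 0, "dx": 0, "dy": 0, "dz": 0, "gripper": 0.7},
    {"rx": 0, "ry": 0, "rz": 0, "dx": 0, "dy": 0, "dz": 0, "gripper": 0.7}
  ]
}}

```text
time: 27.08
ee_pos: [0.4712, -0.1809, 0.2249]
tool_rot: [0.998, 0.056, 0.0, -0.0]
force: [-0.5, -0.9, -0.1]
width: 0.06
```

```bash
python3 - <<'E'
from h import *
rel(.4709,-.1813,.105)
s=vision.snapshot("wrist");save(s,"w8.png")
E
```

```text
t 27.07 pos [ 0.4712 -0.1809  0.2249] yaw 6.43 tz [ 1.e-04  2.e-04 -1.e+00] w 0.06 F [-0.5 -0.9 -0.1] -> d mm [ -0.3   0.4 119.9]
```

View pics/w8.png

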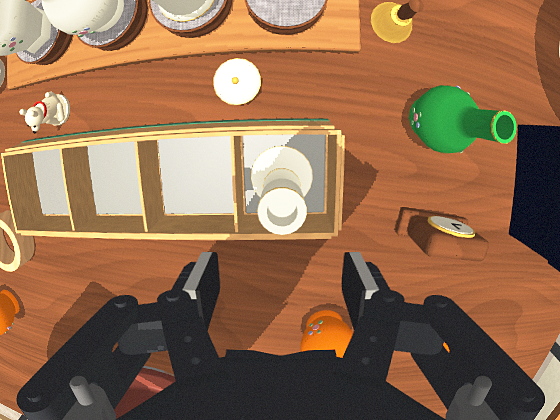

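Call:
{"fn": "step_arm", "kwargs": {
  "deltas": [
    {"rx": 0, "ry": 0, "rz": 0, "dx": -0.3, "dy": 0.4, "dz": 25, "gripper": 0.7},
    {"rx": 0, "ry": 0, "rz": 0, "dx": 0, "dy": 0, "dz": 27, "gripper": 0.7},
    {"rx": 0, "ry": 0, "rz": 0, "dx": 0, "dy": 0, "dz": 25, "gripper": 0.7},
    {"rx": 0, "ry": 0, "rz": 0, "dx": 0, "dy": 0, "dz": 20, "gripper": 0.7},
    {"rx": 0, "ry": 0, "rz": 0, "dx": 0, "dy": 0, "dz": 14, "gripper": 0.7},
    {"rx": 0, "ry": 0, "rz": 0, "dx": 0, "dy": 0, "dz": 8, "gripper": 0.7},
    {"rx": 0, "ry": 0, "rz": 0, "dx": 0, "dy": 0, "dz": 0, "gripper": 0.55},
    {"rx": 0, "ry": 0, "rz": 0, "dx": 0, "dy": 0, "dz": 0, "gripper": 0.4},
    {"rx": 0, "ry": 0, "rz": 0, "dx": 0, "dy": 0, "dz": 0, "gripper": 0.2},
    {"rx": 0, "ry": 0, "rz": 0, "dx": 0, "dy": 0, "dz": 0, "gripper": 0.2},
    {"rx": 0, "ry": 0, "rz": 0, "dx": 0, "dy": 0, "dz": 0, "gripper": 0.2}
  ]
}}

```text
time: 28.5
ee_pos: [0.4708, -0.182, 0.1068]
tool_rot: [0.998, 0.056, 0.001, 0.0]
force: [-0.3, -0.2, 5.6]
width: 0.0344
```

Call:
{"fn": "step_arm", "kwargs": {
  "deltas": [
    {"rx": 0, "ry": 0, "rz": 0, "dx": 0, "dy": 0, "dz": -8, "gripper": 0.2},
    {"rx": 0, "ry": 0, "rz": 0, "dx": 0, "dy": 0, "dz": -15, "gripper": 0.2},
    {"rx": 0, "ry": 0, "rz": 0, "dx": 0, "dy": 0, "dz": -20, "gripper": 0.2},
    {"rx": 0, "ry": 0, "rz": 0, "dx": 0, "dy": 0, "dz": -22, "gripper": 0.2},
    {"rx": 0, "ry": 0, "rz": 0, "dx": 0, "dy": 0, "dz": -20, "gripper": 0.2},
    {"rx": 0, "ry": 0, "rz": 0, "dx": 0, "dy": 0, "dz": -15, "gripper": 0.2},
    {"rx": 0, "ry": 0, "rz": 0, "dx": 0, "dy": 0, "dz": -5, "gripper": 0.2}
  ]
}}

```text
time: 29.38
ee_pos: [0.4706, -0.1818, 0.2122]
tool_rot: [0.998, 0.056, 0.001, 0.0]
force: [-0.1, 0.4, -3.1]
width: 0.0344
```

Call:
{"fn": "step_arm", "kwargs": {
  "deltas": [
    {"rx": 0, "ry": 0, "rz": 0, "dx": 10, "dy": 0, "dz": 0, "gripper": 0.2},
    {"rx": 0, "ry": 0, "rz": 0, "dx": 20, "dy": 0.6, "dz": 0, "gripper": 0.2},
    {"rx": 0, "ry": 0, "rz": 0, "dx": 30, "dy": 1, "dz": 0, "gripper": 0.2},
    {"rx": 0, "ry": 0, "rz": 0, "dx": 30, "dy": 1, "dz": 0, "gripper": 0.2},
    {"rx": 0, "ry": 0, "rz": 0, "dx": 30, "dy": 1, "dz": 0, "gripper": 0.2},
    {"rx": 0, "ry": 0, "rz": 0, "dx": 30, "dy": 1, "dz": 0, "gripper": 0.2},
    {"rx": 0, "ry": 0, "rz": 0, "dx": 24, "dy": 0, "dz": 0, "gripper": 0.2},
    {"rx": 0, "ry": 0, "rz": 0, "dx": 16, "dy": 0, "dz": 0, "gripper": 0.2},
    {"rx": 0, "ry": 0, "rz": 0, "dx": 8.5, "dy": 0, "dz": 0, "gripper": 0.2},
    {"rx": 0, "ry": 0, "rz": 0, "dx": 0, "dy": 0, "dz": 0, "gripper": 0.2},
    {"rx": 0, "ry": 0, "rz": 0, "dx": 0, "dy": 0, "dz": 0, "gripper": 0.2}
  ]
}}

```text
time: 30.75
ee_pos: [0.6675, -0.1641, 0.2109]
tool_rot: [0.998, 0.056, -0.0, -0.0]
force: [0.1, 0.3, -3.0]
width: 0.0344
```

```bash
python3 - <<'E'
from h import *
rel(.6686,-.1638,.1418)
s=vision.snapshot("scene");save(s,"s9.png",(170,130,430,360),3)
E
```

```text
t 30.75 pos [ 0.6675 -0.1641  0.2109] yaw 6.4 tz [-7.e-04  1.e-04 -1.e+00] w 0.0344 F [ 0.1  0.3 -3. ] -> d mm [ 1.2 -0.2 69.1]
```

View pics/s9.png

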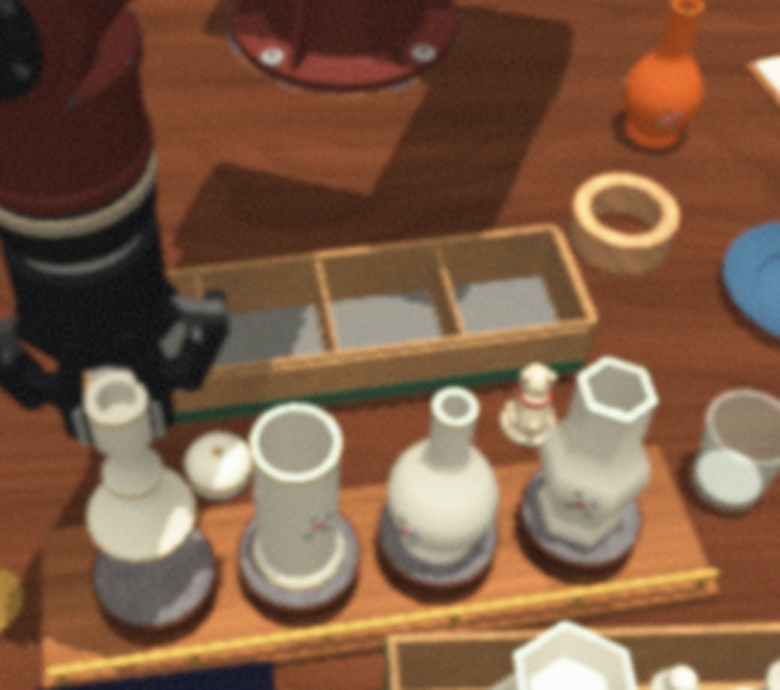

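Candlestick held at crop (130,470) above the last plinth; lowering.

Call:
{"fn": "step_arm", "kwargs": {
  "deltas": [
    {"rx": 0, "ry": 0, "rz": 0, "dx": 0.5, "dy": 0, "dz": 12, "gripper": 0.2},
    {"rx": 0, "ry": 0, "rz": 0, "dx": 0, "dy": 0, "dz": 18, "gripper": 0.2},
    {"rx": 0, "ry": 0, "rz": 0, "dx": 0, "dy": 0, "dz": 15, "gripper": 0.2},
    {"rx": 0, "ry": 0, "rz": 0, "dx": 0, "dy": 0, "dz": 10, "gripper": 0.2},
    {"rx": 0, "ry": 0, "rz": 0, "dx": 0, "dy": 0, "dz": 6, "gripper": 0.2},
    {"rx": 0, "ry": 0, "rz": 0, "dx": 0, "dy": 0, "dz": 3, "gripper": 0.2},
    {"rx": 0, "ry": 0, "rz": 0, "dx": 0, "dy": 0, "dz": 1, "gripper": 0.2},
    {"rx": 0, "ry": 0, "rz": 0, "dx": 0, "dy": 0, "dz": 1, "gripper": 0.2},
    {"rx": 0, "ry": 0, "rz": 0, "dx": 0, "dy": 0, "dz": 0.7, "gripper": 0.2},
    {"rx": 0, "ry": 0, "rz": 0, "dx": 0, "dy": 0, "dz": 0.7, "gripper": 0.2},
    {"rx": 0, "ry": 0, "rz": 0, "dx": 0, "dy": 0, "dz": 0.7, "gripper": 0.2}
  ]
}}

```text
time: 32.17
ee_pos: [0.6686, -0.164, 0.143]
tool_rot: [0.998, 0.056, 0.0, 0.0]
force: [-0.1, 0.2, -2.1]
width: 0.0347
```

Call:
{"fn": "step_arm", "kwargs": {
  "deltas": [
    {"rx": 0, "ry": 0, "rz": 0, "dx": 0, "dy": 0, "dz": 0.5, "gripper": 0.2},
    {"rx": 0, "ry": 0, "rz": 0, "dx": 0, "dy": 0, "dz": 0.4, "gripper": 0.2}
  ]
}}

```text
time: 32.42
ee_pos: [0.6685, -0.164, 0.142]
tool_rot: [0.998, 0.056, -0.0, -0.0]
force: [0.0, -0.4, -2.5]
width: 0.0341
```

Call:
{"fn": "step_arm", "kwargs": {
  "deltas": [
    {"rx": 0, "ry": 0, "rz": 0, "dx": 0, "dy": 0, "dz": 0.4, "gripper": 0.2}
  ]
}}

```text
time: 32.55
ee_pos: [0.6686, -0.164, 0.1419]
tool_rot: [0.998, 0.056, 0.0, 0.0]
force: [-1.1, 0.9, 1.1]
width: 0.0348
```

Call:
{"fn": "step_arm", "kwargs": {
  "deltas": [
    {"rx": 0, "ry": 0, "rz": 0, "dx": 0, "dy": 0, "dz": 0.4, "gripper": 0.2},
    {"rx": 0, "ry": 0, "rz": 0, "dx": 0, "dy": 0, "dz": 0, "gripper": 0.45},
    {"rx": 0, "ry": 0, "rz": 0, "dx": 0, "dy": 0, "dz": 0, "gripper": 0.65},
    {"rx": 0, "ry": 0, "rz": 0, "dx": 0, "dy": 0, "dz": 0, "gripper": 0.65},
    {"rx": 0, "ry": 0, "rz": 0, "dx": 0, "dy": 0, "dz": -8, "gripper": 0.65},
    {"rx": 0, "ry": 0, "rz": 0, "dx": 0, "dy": 0, "dz": -25, "gripper": 0.65},
    {"rx": 0, "ry": 0, "rz": 0, "dx": 0, "dy": 0, "dz": -30, "gripper": 0.65},
    {"rx": 0, "ry": 0, "rz": 0, "dx": 0, "dy": 0, "dz": -30, "gripper": 0.65},
    {"rx": 0, "ry": 0, "rz": 0, "dx": 0, "dy": 0, "dz": 0, "gripper": 0.65}
  ]
}}

```text
time: 33.67
ee_pos: [0.6699, -0.1645, 0.2377]
tool_rot: [0.998, 0.056, 0.002, 0.001]
force: [0.2, -0.2, -0.5]
width: 0.0556
```

Call:
{"fn": "step_arm", "kwargs": {
  "deltas": [
    {"rx": 0, "ry": 0, "rz": 0, "dx": -20, "dy": 10, "dz": 0, "gripper": 0.65},
    {"rx": 0, "ry": 0, "rz": 0, "dx": -40, "dy": 15, "dz": 0, "gripper": 0.65},
    {"rx": 0, "ry": 0, "rz": 0, "dx": -40, "dy": 15, "dz": 0, "gripper": 0.65},
    {"rx": 0, "ry": 0, "rz": 0, "dx": -40, "dy": 15, "dz": 0, "gripper": 0.65},
    {"rx": 0, "ry": 0, "rz": 0, "dx": -40, "dy": 15, "dz": 0, "gripper": 0.65},
    {"rx": 0, "ry": 0, "rz": 0, "dx": -40, "dy": 15, "dz": 0, "gripper": 0.65},
    {"rx": 0, "ry": 0, "rz": 0, "dx": -20, "dy": 10, "dz": 0, "gripper": 0.65},
    {"rx": 0, "ry": 0, "rz": 0, "dx": 0, "dy": 0, "dz": 0, "gripper": 0.65}
  ]
}}

```text
time: 34.67
ee_pos: [0.4395, -0.2857, 0.2342]
tool_rot: [0.998, 0.055, -0.0, -0.0]
force: [-0.0, -0.0, 0.5]
width: 0.0554
```

```bash
python3 - <<'E'
from h import *
s=vision.snapshot("scene");save(s,"s10.png",(170,130,430,360),3)
t=vision.snapshot("top");save(t,"t10.png",(170,90,370,250),4)
for q in (s,t):
  print(placed(q,.6338,.135,.19), placed(q,.6455,.033,.195),placed(q,.6588,-.0643,.18),placed(q,.6686,-.1638,.175))
  for n in N[:4]+["terrier","trinket"]: print(n,[(d["centre"],d["p"]) for d in spotter.place_of(q,n)[:4]])
E
```

```text
(200, array([0.6327, 0.1347]), 0.0242, 0.1901) (110, array([0.6474, 0.0336]), 0.0135, 0.1952) (236, array([ 0.6588, -0.0639]), 0.0278, 0.1799) (225, array([ 0.6689, -0.1633]), 0.0186, 0.175)
hexvase_mid [([0.6332, 0.1374, 0.1201], 0.76)]
candlestick_mid [([0.6682, -0.1679, 0.1116], 0.96)]
budvase_mid [([0.1935, 0.2975, 0.0729], 0.93), ([0.561, -0.3505, 0.0726], 0.9), ([0.2808, -0.4312, 0.0744], 0.86), ([0.2655, -0.2658, 0.0732], 0.79)]
spillvase_mid [([0.6565, -0.0607, 0.1136], 0.89)]
terrier [([0.5327, 0.1186, -0.0045], 0.62)]
trinket [([0.57, -0.1253, 0.0052], 0.61)]
(105, array([0.6318, 0.1344]), 0.0241, 0.1903) (56, array([0.6462, 0.0329]), 0.0135, 0.195) (122, array([ 0.658 , -0.0643]), 0.0277, 0.1803) (122, array([ 0.6683, -0.1642]), 0.0187, 0.1749)
hexvase_mid [([0.6335, 0.1363, 0.1166], 0.93), ([0.6498, 0.035, 0.1187], 0.51)]
candlestick_mid [([0.6701, -0.1619, 0.1084], 0.62)]
budvase_mid [([0.6446, 0.0341, 0.1218], 0.9), ([0.5585, -0.3481, 0.0775], 0.83)]
spillvase_mid [([0.6569, -0.0654, 0.1091], 0.79)]
terrier [([0.5336, 0.1194, -0.0009], 0.47)]
trinket [([0.5699, -0.1201, -0.0008], 0.73)]
```

View pics/s10.png

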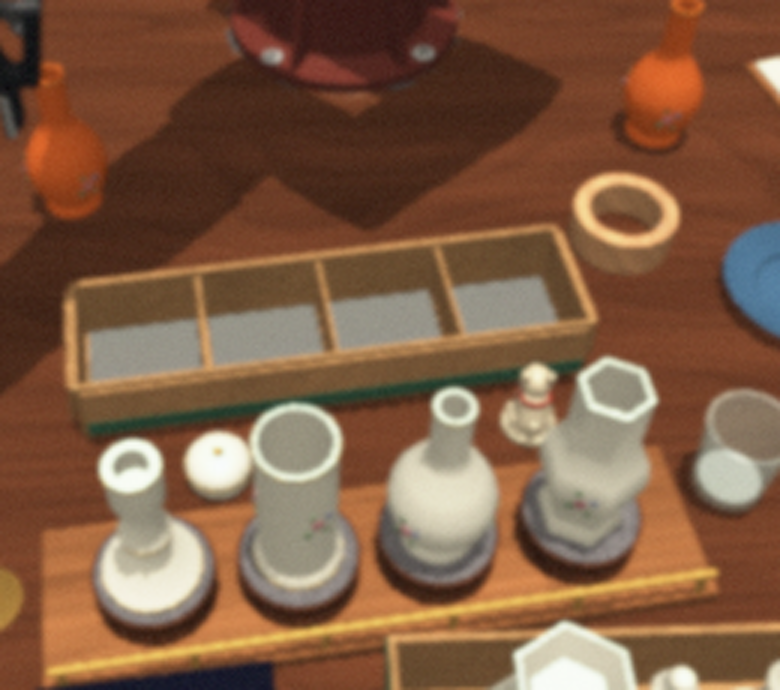

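View pics/t10.png

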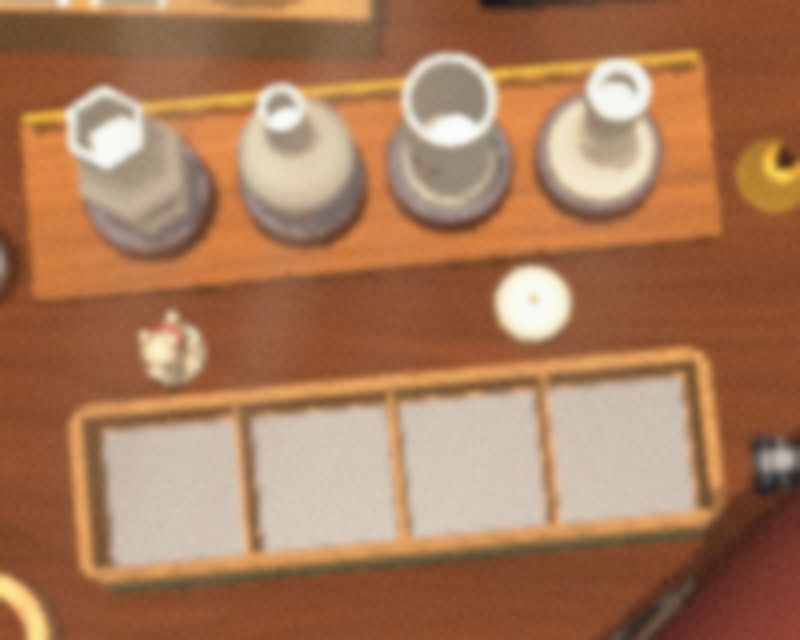

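All four pieces stand upright on their plinths in order, in the top crop at (105,130), (282,110), (450,100) and (618,90). The dog (172,350) and the trinket box (533,303) are where they were.

```bash
python3 -c "
from h import *
robot.job_done(); print(state()['time'])"
```

```text
the job is handed in; nothing more can be done
the job is handed in; nothing more can be done
```

All four china pieces now stand upright on their plinths in carton order: candlestick, spill vase, bud vase and hexagonal vase. I handed the job in at about 35 s, with the gripper empty and the arm well clear.

- **Position:** in the final scene and top views, the rims are within about 2 mm of the measured plinth centres. Rim heights of 175, 180, 195 and 190 mm match pieces standing flat on the 45 mm tops.
- **Gentleness:** wrist force reached 7.9 N at most in the set-down readings.
- **Dog and trinket box:** both are at the same pixels as at the start.
- **Checks that disagreed:**
  - In the scene view, the network's four best reports for the bud vase were other vases, none on the stand. The top view and the rim measurement both place the white one on its plinth.
  - The two cameras differed by about 1–2 mm on the plinth centres, and I used the mean.
  - My first two move calls were refused because rows must list every key. Nothing moved.

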